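# Put the bat-makers' tools back on their own pads

## Robot

A 6-joint arm with a two-finger parallel gripper is mounted at the origin on the work surface. World frame = base frame: x ahead of the robot, y to its left, z up, the work surface at z = 0. Lengths are in m, angles in degrees, forces in N, time in s.
With the tool pointing down it reaches from about 0.35 to 0.875 m from the base axis. Payload 4.2 kg.
Tool frame: the origin (TCP) lies on the centre line of the jaws, within the pads' length; the fingertips stand 19 mm ahead of it and the grasp point (between the pads) is the TCP; x points along the fingers, y is the direction in which the jaws open and shut, and the axes are right-handed (so a half turn about x gives the same grasp; the last joint's range is limited). The gripper opens to 87 mm and grips with 3 to 60 N. Pads are 19 mm wide; open, the fingers measure 117 mm over their backs; the gripper's body (75 mm by 190 mm) begins 51 mm behind the grasp point.
Start: joints at [-56.975, 22.042, 0.453, 0, -68.411, -14.817], TCP at [0.195, -0.594, 0.242] pointing down, gripper open.
Joint ranges: [-179.83, 179.83], [-69.29, 118.12], [-61.27, 80.66], [-181.25, 117.63], [-171.15, -9.14], [-177.46, 177.46]. Speed limits (degrees/s): [159.86, 159.86, 180, 180, 180, 180].

## Interface

Orientations are given as a 3x3 rotation matrix whose columns are the frame's x, y, z axes.
In Python, from station import r, viewer, job, spotter gives the robot as it stands.
- The arm moves only by the tool play_rows, never from a script. Its argument "commands" is a list of rows, each an object of numbers: "fingers": the gripper command: -1 is fully open, 1 is shut, values between are in proportion; "tx", "ty", "tz": the shift along the tool's x, y, z normalised to -1 to 1, where 1 is 750 mm; "ax", "ay", "az": the turn, a rotation vector about the tool's x, y, z normalised to -1 to 1, where 1 is pi rad. In form: [{"fingers": .., "tx": .., "ty": .., "tz": .., "ax": .., "ay": .., "az": ..}, ...]. A call has 1 to 5 rows; each row is the pose to reach, as a shift and turn from the pose commanded when the call began, along the tool's axes at that moment, turning the shorter way round; what a row does not reach only later rows make up. A row lasts 1/12 s, in which the tool goes at most 41.7 mm and 7.16 degrees, less where a joint would pass 70% of its speed; a pose out of reach is approached as far as the arm can. A call with a number of a shift or a turn outside -1 to 1 is refused whole. A call with a gripper value outside its range is refused whole. The fingers move at their own pace and stop on an object; the grip force is fixed at half the most. Time passes only in rows, so rows that repeat a pose let the fingers close. It gives the time, the measured TCP pose, the force and the opening at its end, in the units of the state.
- r.sense(): the state, without advancing time (a new reading comes with each control period).
- viewer.capture(name): name is "scene" or "side" or "wrist"; returns a dict with "image" (480x640x3 uint8, red, green, blue), "fx", "fy", "cx", "cy" (pixels), "R" (3x3) and "t" (3): a world point X has camera coordinates R X + t; the wrist camera has in their place "mount" (4x4, takes a point from camera to tool coordinates, whose origin is the TCP and whose axes are the tool frame's). Camera axes: x right, y down, z forward; pixel columns grow to the right and rows downward; lengths in m; the calibration is good to about 2 mm. A picture is of the moment at which its call begins: read the wrist's pose just before it. There is no depth.
- job.finish_job(): hands the job in, once; it reports no verdict.
Trained networks look in a picture, given as the dict that the camera call returned (one of the last four; its "shot" number tells which), for a name from the list of things; names that differ only in an ending like _2 or _b are one class to them, and where a whole thing is asked for, a point or a joint stands for the part that bears it (a point fixed in the world has none). Each returns a list of dicts, best first, with "score" (0 to 1); they miss things now and then, are a little off and sometimes report something else, mostly with a low value. They report only what shows in the picture. A call takes as long as a camera call. They do not tell look-alikes from the thing itself.
- spotter.find_in(name, picture): "uv" ([column, row] in pixels, amid what is visible of it).
- spotter.silhouettes(name, picture): "region" (480x640 bool, what is visible of it) and "uv" ([column, row] in pixels, amid what is visible of it).
The state is a dict: "time_s": time; "joints": joint angles; "joint_velocities": joint speeds; "effort": joint torques, N m; "tcp_pos": TCP position; "ee_rot": TCP orientation; "wrist_force": force on the tool from outside, world axes, zero at the start; "moment": the same for the moment, N m; "gripper_width": opening from 0.0 (shut) to 1.0 (fully open).
Only numpy, scipy, OpenCV 4.12 (cv2) and the standard library are available. Lean on these libraries where they do the work, as an engineer would, in place of code of your own. Each camera call takes 0.05 s, during which the arm holds its last target. There are 200 camera calls.

## Task

On the bat-gluing bench the hand sander, the glue jar and the press block have each been put down on another one's cork pad. Swap them round, first parking one of them on the empty grey card sheet to make room, so that the sander lies lengthwise in the middle of the long pad, the jar stands in the middle of the round pad and the press block stands in the middle of the square pad. Keep all three upright, and leave the bare bat blade, the tape roll and the ball carton where they are.

Things in the scene. Friction and masses are not known exactly. Their poses are not given: they have to be found in the camera images.
- sander_center (a point): Hand sander, loose, red plastic, about 0.16 kg: flat base 120 x 60 x 14 mm with a straight grip ridge 90 long, 26 wide, standing from 14 to 44 mm above the underside, centred on the base. The point is at the centre, 22 mm above the underside. x runs along the length of base and ridge, y across the ridge, z up.
- jar_center (a point): Closed glue jar, loose, white plastic with a black lid, about 0.22 kg: body 54 mm in diameter up to 58 mm, lid 46 mm in diameter up to 75 mm above the underside. The point is on the axis, 37.5 mm above the underside; z up along the axis.
- press_center (a point): Press block, loose, about 0.6 kg (0.9 kg at most): square steel block 56 x 56 x 22 mm with an upright round wooden knob, 28 mm in diameter, from 22 to 54 mm above the underside, in its middle. The point is on the axis, 27 mm above the underside. x and y run along the block's sides, z up.
- long_pad_top (a point): Long cork pad, fixed, 170 x 90 mm and 4 mm thick, home of the sander; it has a dark 120 x 60 mm footprint in its middle. The point is in the middle of its top face, 4 mm above the table. x runs along its length, z up.
- round_pad_top (a point): Round cork pad, fixed, 110 mm in diameter and 4 mm thick, home of the jar; it has a dark round footprint 54 mm in diameter in its middle. The point is in the middle of its top face, 4 mm above the table; z up.
- square_pad_top (a point): Square cork pad, fixed, 110 x 110 mm and 4 mm thick, home of the press block; it has a dark 56 x 56 mm footprint in its middle. The point is in the middle of its top face, 4 mm above the table. x and y run along its sides, z up.
- card_top (a point): Plain pale grey card sheet, fixed, 150 x 110 mm and 4 mm thick, empty at the start: the free spot. The point is in the middle of its top face, 4 mm above the table. x runs along its length, z up.
- blade: Bare wooden bat blade lying on the table, loose, to be left alone: disc 150 mm in diameter and 6 mm thick, with a handle 27 mm wide and 14 mm high reaching 170 mm from the disc's centre towards its own -x. Origin under the centre of the disc.
- tape: Roll of black edge tape lying flat on the table, loose, to be left alone: ring of 68 mm outer and 40 mm inner diameter, 22 mm high. Origin at the centre of its underside.
- carton: White ball carton with an orange panel lying on the table, loose, to be left alone: 44 x 130 x 44 mm (x, y, z). Origin at the centre of its underside.
There are look-alikes about, which are no part of the job. What is shaped like the part that bears square_pad_top but green or turquoise is not meant.

How it is judged (in metres and radians):
On the way:
1. one of the three things has been set down and let go on the grey card sheet (((horizontal distance between sander_center and card_top below 0.055 m and z of sander_center in the frame of card_top below 0.028 m and contact force between sander and the fingers below 0.1 N) or (horizontal distance between jar_center and card_top below 0.055 m and z of jar_center in the frame of card_top below 0.0435 m and contact force between jar and the fingers below 0.1 N) or (horizontal distance between press_center and card_top below 0.055 m and z of press_center in the frame of card_top below 0.033 m and contact force between press and the fingers below 0.1 N))), for 0.1 s.
At the end, for the whole second after the job is handed in: Sander on the long pad, jar on the round pad, press block on the square pad: each standing flat on the pad (height within 5 mm, tilt under 0.1 rad), its centre within 15 mm of the pad's centre, at rest and released; the sander's length within 15 degrees (0.26 rad) of the long pad's (horizontal distance between sander_center and long_pad_top below 0.015 m and z of sander_center in the frame of long_pad_top between 0.017 and 0.027 m and angle between each of sander_center, jar_center, press_center's own z axis and vertical below 0.1 rad and linear speed of each of sander, jar, press below 0.02 m/s and angle between the x axis of sander_center and the x axis of long_pad_top, either way round below 0.26 rad and horizontal distance between jar_center and round_pad_top below 0.015 m and z of jar_center in the frame of round_pad_top between 0.0325 and 0.0425 m and horizontal distance between press_center and square_pad_top below 0.015 m and z of press_center in the frame of square_pad_top between 0.022 and 0.032 m); the robot touches nothing.
It fails at once if one of the three things tipped over (angle between any of sander_center, jar_center, press_center's own z axis and vertical above 0.7 rad).
It fails at once if the blade, tape roll or carton shoved more than 25 mm (distance of any of blade, tape, carton from where it was at the start of the episode above 0.025 m).
It also fails if it takes over 106 s, if anything falls off the work surface, if the arm or the gripper's body presses on something with over 40 N, if the wrist force passes 120 N, or if a joint passes its speed limit or range.

## Working session

There is one attempt and no reset: what is moved stays moved. The work goes in short steps, Python scripts to look and compute and a tool call to move; the robot and the scene stay as the last step left them, time stands still between calls to the robot, and variables do not carry over. Pictures are saved under pics/ and viewed, about 12 in all and at most 16, crops included, and the job is handed in when it is done.

Besides the shell and the picture viewer there is one more tool, called after "Emit:" as name(argument=value, ...), one argument or row to a line, values as JSON. play_rows: Moves the arm, as the interface text tells. Its arguments: {"type":"object","properties":{"commands":{"type":"array"}},"required":["commands"]}

```bash
ls; mkdir -p pics; python3 - <<'E'
from station import r, viewer, job, spotter
import cv2, numpy as np
print(r.sense())
for n in ("scene","side"):
    p=viewer.capture(n); cv2.imwrite(f"pics/{n}0.png",p["image"][:,:,::-1])
    print(n,p["fx"],p["cx"],p["cy"],p["R"],p["t"])
    for k in ["sander_center","jar_center","press_center","long_pad_top","round_pad_top","square_pad_top","card_top","blade","tape","carton"]:
        try: print(k,[(np.round(d["uv"]).tolist(),round(d["score"],2)) for d in spotter.find_in(k,p)][:4])
        except Exception as e: print(k,e)
E
```

```text
pics
{'time_s': 0.0, 'joints': array([-5.69754754e+01,  2.20910684e+01,  3.77579331e-01, -3.00753354e-02,
       -6.84119197e+01, -1.48172184e+01]), 'joint_velocities': array([ 0.06092747, -0.034779  ,  0.12735299,  0.01909572,  0.02618086,
       -0.0758428 ]), 'effort': array([ 4.09086431e-05, -3.90664959e+01,  1.87406498e+01,  4.21990335e+00,
        1.09643745e-02, -1.92035186e-04]), 'tcp_pos': array([ 0.19512811, -0.59314418,  0.2404385 ]), 'ee_rot': array([[-7.83628238e-04, -3.12271200e-01,  9.49992675e-01],
       [ 2.10113759e-03,  9.49990356e-01,  3.12272171e-01],
       [-9.99997486e-01,  2.24077061e-03, -8.83145118e-05]]), 'wrist_force': array([-0.27453214, -0.6121248 ,  0.21672372]), 'moment': array([-0.0301226 , -0.01848949, -0.00073343]), 'gripper_width': 1.0010001548696057}
scene 452.424245311753 317.9891105709566 244.97811555584704 [[-0.01214952  0.99967083  0.02259675]
 [ 0.52800743  0.0256048  -0.84885367]
 [-0.84915284  0.00161808 -0.52814471]] [ 0.14827282 -0.24384811  1.3643665 ]
sander_center [([312.0, 240.0], 0.88)]
jar_center [([487.0, 285.0], 0.58)]
press_cen
[... 357 characters left out ...]
.0], 0.51)]
side 599.8300157215783 319.90852987773104 235.38731547644713 [[-0.75051629 -0.66056592  0.01944135]
 [-0.4660326   0.50817675 -0.72427205]
 [ 0.46854979 -0.55263828 -0.68924018]] [0.31811643 0.3736222  1.22432612]
sander_center [([346.0, 261.0], 0.86)]
jar_center [([208.0, 287.0], 0.91)]
press_center [([257.0, 352.0], 0.94)]
long_pad_top [([214.0, 303.0], 0.57)]
round_pad_top [([265.0, 364.0], 0.81), ([342.0, 276.0], 0.6)]
square_pad_top [([486.0, 236.0], 0.76), ([418.0, 275.0], 0.73), ([275.0, 279.0], 0.63)]
card_top [([300.0, 231.0], 0.85), ([206.0, 286.0], 0.68)]
blade [([363.0, 205.0], 0.94)]
tape [([259.0, 351.0], 0.74), ([275.0, 286.0], 0.6)]
carton [([196.0, 241.0], 0.84)]
```

View pics/scene0.png

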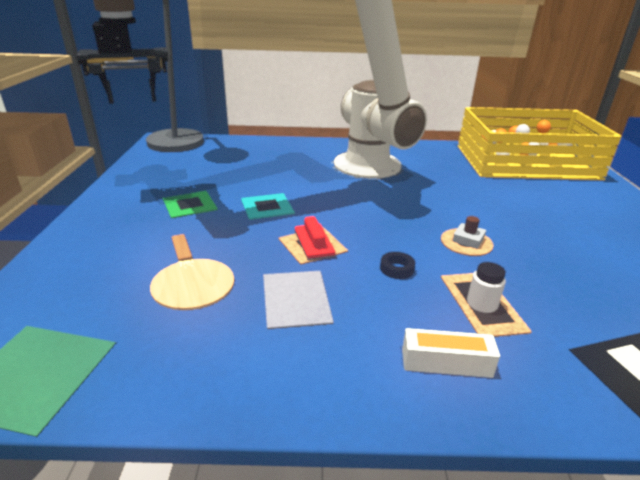

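View pics/side0.png

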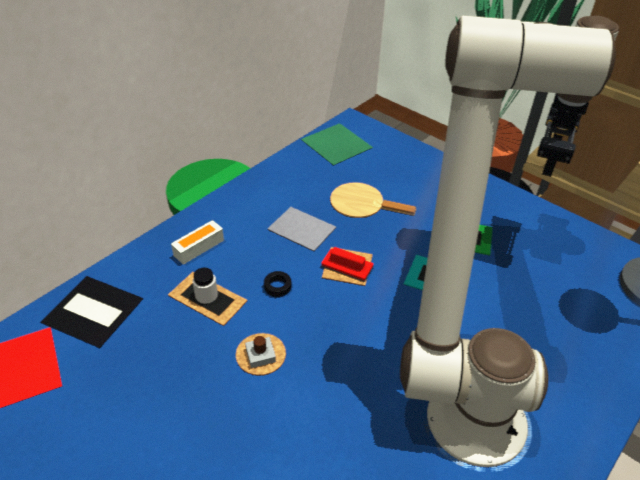

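The scene view shows the sander at (314,240) on the square cork pad, the press at (468,235) on the round pad and the jar at (486,288) on the long pad. The empty card is at (297,298), the tape at (398,265), the carton at (450,352) and the blade at (192,282). The green and turquoise squares at (190,204) and (267,206) are look-alikes. The side view agrees.

```bash
cat > h.py <<'E'
import numpy as np, cv2
from scipy.spatial.transform import Rotation as Ro
from station import r, viewer, job, spotter
def cam(name):
    s=r.sense(); p=viewer.capture(name)
    if "mount" in p:
        T=np.eye(4); T[:3,:3]=s["ee_rot"]; T[:3,3]=s["tcp_pos"]; T=T@np.array(p["mount"])
        p["Rw"]=T[:3,:3].T; p["tw"]=-p["Rw"]@T[:3,3]
    else: p["Rw"]=np.array(p["R"]); p["tw"]=np.array(p["t"])
    return p
def unproj(p,uv,z):
    uv=np.atleast_2d(uv).astype(float)
    d=np.c_[(uv[:,0]-p["cx"])/p["fx"],(uv[:,1]-p["cy"])/p["fy"],np.ones(len(uv))]@p["Rw"]
    c=-p["Rw"].T@p["tw"]
    return (c+d*((z-c[2])/d[:,2])[:,None])[:,:2]
def proj(p,X):
    c=np.atleast_2d(X)@p["Rw"].T+p["tw"]
    return np.c_[p["fx"]*c[:,0]/c[:,2]+p["cx"],p["fy"]*c[:,1]/c[:,2]+p["cy"]]
def rect(P):
    (c,s,a)=cv2.minAreaRect(P.astype(np.float32)*1000)
    if s[0]<s[1]: s=s[::-1]; a+=90
    return np.round(c,1),np.round(s,1),round((a+90)%180-90,1)   # mm, long axis angle
def go(xyz,yaw=None):
    """target TCP xyz, tool down, jaw axis (tool y) at yaw deg; prints command"""
    s=r.sense(); R=s["ee_rot"]; d=R.T@(np.array(xyz)-s["tcp_pos"])
    cur=np.degrees(np.arctan2(R[1,1],R[0,1]))
    if yaw is None: yaw=cur
    yaw=cur+(yaw-cur+90)%180-90
    y=np.array([np.cos(np.radians(yaw)),np.sin(np.radians(yaw)),0]); x=np.array([0,0,-1.]); G=np.c_[x,y,np.cross(x,y)]
    a=Ro.from_matrix(R.T@G).as_rotvec()/np.pi
    print("t",np.round(s["time_s"],2),"tcp",np.round(s["tcp_pos"],4),"yaw",round(cur,1),"w",round(s["gripper_width"]*87,1),"F",np.round(s["wrist_force"],1))
    print("cmd t",np.round(d/.75,4),"a",np.round(a,4),"rows",round(np.linalg.norm(d)/.0417,1),round(np.linalg.norm(a)*180/7.16,1))
E
cat > m1.py <<'E'
from h import *
A={}
for n in ("scene","side"):
    p=cam(n); hsv=cv2.cvtColor(p["image"],cv2.COLOR_RGB2HSV); H,S,V=cv2.split(hsv)
    M={"cork":((H>8)&(H<24)&(S>60)&(V>120)),"card":((S<60)&(V>90)&(V<215)),"red":((H<6)|(H>174))&(S>150)&(V>90)}
    for k,m in M.items():
        nb,L,st,ce=cv2.connectedComponentsWithStats(m.astype(np.uint8))
        for i in range(1,nb):
            if st[i,4]<60 or st[i,4]>8000: continue
            v,u=np.nonzero(L==i); P=unproj(p,np.c_[u,v],.004)
            c,s,a=rect(P)
            if np.abs(c).max()<1000 and s[0]<400 and s[1]>20: print(n,k,"px",ce[i].round(),st[i,4],"mm",c,s,a)
E
python3 m1.py
```

```text
scene cork px [335. 243.] 175 mm [ 453.1 -106.7] [102.1  25. ] 15.7
scene cork px [466. 245.] 591 mm [449.1 177.9] [107.1  96.8] 64.8
scene cork px [182. 248.] 329 mm [ 498.4 -426. ] [105.2  26.8] 25.3
scene cork px [295. 248.] 403 mm [ 490.5 -192.1] [114.2  40.1] 19.4
scene cork px [197. 300.] 248 mm [ 648.3 -357. ] [148.3  81.4] -62.4
scene cork px [485. 311.] 1494 mm [652.8 152.9] [170.6  90.7] 9.3
scene cork px [451. 341.] 909 mm [755.5  72.7] [106.8  30.9] 85.8
scene card px [174. 138.] 756 mm [-190.7 -633.9] [190.7 176.2] 18.8
scene card px [472. 231.] 72 mm [393.7 205.3] [45.9 37.7] -20.9
scene card px [470. 241.] 269 mm [448.7 200.6] [90.7 85.6] -77.0
scene card px [ 11. 254.] 133 mm [ 540.2 -762.7] [94.8 32.6] 0.1
scene card px [484. 298.] 1066 mm [638.8 165.7] [152.3  75.1] -26.4
scene card px [193. 303.] 102 mm [ 665.8 -359.9] [144.2  56.7] -74.6
scene card px [302. 324.] 168 mm [ 720.4 -168. ] [112.1  29.4] -71.7
scene card px [449. 363.] 2030 mm [799.2  56.8] [145.7  79.7] 69.7
scene card px [623. 357.] 108 mm [787.5 347.3] [63.7 57.9] 17.5
scene red px [314. 239.] 964 m
[... 718 characters left out ...]
186.] 99 mm [ 268.5 -776.2] [77.9 33. ] -33.8
side card px [302. 228.] 1550 mm [ 647.  -177.6] [150.2 111. ] 8.8
side card px [623. 227.] 132 mm [  -2.5 -776.6] [62.5 25.1] 2.6
side card px [198. 247.] 597 mm [792.4  53.3] [141.3  80.7] 67.3
side card px [633. 275.] 466 mm [ -86.6 -612.7] [143.7  38.4] -69.9
side card px [206. 292.] 391 mm [667.8 140.6] [83.1 56.3] -29.9
side card px [ 94. 310.] 119 mm [817.  360.3] [133.   53.5] 17.2
side card px [259. 352.] 372 mm [445.3 178.3] [57.6 57.5] -30.4
side card px [625. 468.] 648 mm [-273.6  -92.3] [76.4 46.7] -89.9
side red px [347. 263.] 967 mm [ 471.2 -161.6] [122.2  75.3] 15.8
side red px [ 28. 367.] 3572 mm [788.8 542.1] [169.4 119.7] -23.0
```

```bash
python3 -c "
from h import *
go([.455,-.157,.22],106)
p=cam('wrist');print(p['mount'],p['fx'])"
```

```text
t 1.2 tcp [ 0.1953 -0.5937  0.2416] yaw 108.2 w 86.9 F [-0.1  0.4  1.2]
cmd t [0.0287 0.4449 0.5109] a [ 0.0123 -0.     -0.    ] rows 12.2 0.3
[[-9.75992147e-04 -2.76916160e-01  9.60893588e-01 -1.44173877e-01]
 [ 9.99999478e-01 -5.59435299e-04  8.54491042e-04 -2.92737916e-04]
 [ 3.00935413e-04  9.60893921e-01  2.76916562e-01 -7.62763858e-02]
 [ 0.00000000e+00  0.00000000e+00  0.00000000e+00  1.00000000e+00]] 364.17283960653845
```

Emit:
play_rows(
  commands=[
    {"fingers": -1, "tx": 0.028, "ty": 0.445, "tz": 0.511, "ax": 0.012, "ay": 0, "az": 0},
    {"fingers": -1, "tx": 0.028, "ty": 0.445, "tz": 0.511, "ax": 0.012, "ay": 0, "az": 0},
    {"fingers": -1, "tx": 0.028, "ty": 0.445, "tz": 0.511, "ax": 0.012, "ay": 0, "az": 0},
    {"fingers": -1, "tx": 0.028, "ty": 0.445, "tz": 0.511, "ax": 0.012, "ay": 0, "az": 0},
    {"fingers": -1, "tx": 0.028, "ty": 0.445, "tz": 0.511, "ax": 0.012, "ay": 0, "az": 0},
  ],
)

```text
time_s: 1.67
tcp_pos: [0.3022, -0.4132, 0.233]
ee_rot: [[0.0, -0.276, 0.961], [-0.0, 0.961, 0.276], [-1.0, -0.0, 0.0]]
wrist_force: [1.2, 0.4, -0.6]
gripper_width: 1.001
```

Emit:
play_rows(
  commands=[
    {"fingers": -1, "tx": 0.017, "ty": 0.272, "tz": 0.29, "ax": 0, "ay": 0, "az": 0},
    {"fingers": -1, "tx": 0.017, "ty": 0.272, "tz": 0.29, "ax": 0, "ay": 0, "az": 0},
    {"fingers": -1, "tx": 0.017, "ty": 0.272, "tz": 0.29, "ax": 0, "ay": 0, "az": 0},
    {"fingers": -1, "tx": 0.017, "ty": 0.272, "tz": 0.29, "ax": 0, "ay": 0, "az": 0},
    {"fingers": -1, "tx": 0.017, "ty": 0.272, "tz": 0.29, "ax": 0, "ay": 0, "az": 0},
  ],
)

```text
time_s: 2.08
tcp_pos: [0.4089, -0.2341, 0.2245]
ee_rot: [[0.001, -0.277, 0.961], [-0.0, 0.961, 0.277], [-1.0, -0.001, 0.001]]
wrist_force: [0.8, 0.5, 0.7]
gripper_width: 0.998
```

Emit:
play_rows(
  commands=[
    {"fingers": -1, "tx": 0.0, "ty": 0.08, "tz": 0.084, "ax": 0, "ay": 0, "az": 0},
    {"fingers": -1, "tx": 0.007, "ty": 0.081, "tz": 0.086, "ax": 0, "ay": 0, "az": 0},
    {"fingers": -1, "tx": 0.007, "ty": 0.081, "tz": 0.086, "ax": 0, "ay": 0, "az": 0},
  ],
)

```text
time_s: 2.33
tcp_pos: [0.4562, -0.1556, 0.2188]
ee_rot: [[0.002, -0.282, 0.959], [0.0, 0.959, 0.282], [-1.0, -0.0, 0.002]]
wrist_force: [-0.7, -0.7, 0.1]
gripper_width: 1.001
```

```bash
python3 -c "
from h import *
go([.455,-.157,.22],106)
p=cam('wrist');cv2.imwrite('pics/w1.png',p['image'][:,:,::-1])
for k in ('sander_center','square_pad_top'):
  for d in spotter.silhouettes(k,p):
    v,u=np.nonzero(d['region']); print(k,round(d['score'],2),np.round(d['uv']),len(u),[rect(unproj(p,np.c_[u,v],z)) for z in (.004,.018,.048)])
m=cv2.inRange(cv2.cvtColor(p['image'],cv2.COLOR_RGB2HSV),(8,60,100),(25,255,255));nb,L,st,ce=cv2.connectedComponentsWithStats(m)
print([(ce[i].round(),st[i,4]) for i in range(1,nb) if st[i,4]>100])
v,u=np.nonzero(m)
print('cork',rect(unproj(p,np.c_[u,v],.004)))
"
```

```text
t 2.33 tcp [ 0.4562 -0.1556  0.2188] yaw 106.4 w 87.1 F [-0.7 -0.7  0.1]
cmd t [-0.0017 -0.0014 -0.002 ] a [0.0021 0.0006 0.    ] rows 0.1 0.1
sander_center 0.85 [324. 230.] 7325 [(array([ 469.4, -150.1]), array([124.5,  63.6]), 15.7), (array([ 466.1, -151.2]), array([119.7,  61.1]), 15.7), (array([ 458.8, -153.5]), array([109.2,  55.8]), 15.7)]
square_pad_top 0.91 [286. 226.] 4705 [(array([ 468.6, -154.6]), array([111.1, 110.8]), 28.2), (array([ 465.3, -155.5]), array([106.8, 106.5]), 28.2), (array([ 458.1, -157.4]), array([97.5, 97.2]), 28.2)]
square_pad_top 0.6 [16.  4.] 397 [(array([ 346. , -452.1]), array([50.3,  8.8]), -63.7), (array([ 347.5, -441.3]), array([48.3,  8.5]), -63.7), (array([ 350.5, -418.4]), array([44.1,  7.8]), -63.7)]
square_pad_top 0.57 [248.  36.] 8936 [(array([ 319.3, -261.3]), array([112.5,  57.5]), -73.6), (array([ 321.7, -258.1]), array([108.1,  55.3]), -73.6), (array([ 327.1, -251.1]), array([98.7, 50.5]), -73.6)]
[(array([ 69., 245.]), np.int32(10938)), (array([363., 227.]), np.int32(1931)), (array([277., 226.]), np.int32(2810)), (array([608., 266.]), np.int32(1670)), (array([117., 340.]), np.int32(1147)), (array([525., 341.]), np.int32(1163)), (array([480., 398.]), np.int32(6030))]
cork (array([ 534.1, -102.9]), array([714.4, 285.7]), -78.5)
```

Emit:
play_rows(
  commands=[
    {"fingers": -1, "tx": 0.045, "ty": 0.002, "tz": 0.0143, "ax": 0.004, "ay": 0, "az": 0},
    {"fingers": -1, "tx": 0.095, "ty": 0.002, "tz": 0.0143, "ax": 0.004, "ay": 0, "az": 0},
    {"fingers": -1, "tx": 0.15, "ty": 0.002, "tz": 0.0143, "ax": 0.004, "ay": 0, "az": 0},
    {"fingers": -1, "tx": 0.2, "ty": 0.002, "tz": 0.0143, "ax": 0.004, "ay": 0, "az": 0},
    {"fingers": -1, "tx": 0.228, "ty": 0.002, "tz": 0.0143, "ax": 0.004, "ay": 0, "az": 0},
  ],
)

```text
time_s: 2.9
tcp_pos: [0.4601, -0.1568, 0.0445]
ee_rot: [[-0.006, -0.261, 0.965], [0.0, 0.965, 0.261], [-1.0, 0.002, -0.005]]
wrist_force: [1.1, 0.9, 0.0]
gripper_width: 1.0
```

```bash
python3 -c "
from h import *
go([.466,-.151,.041],105.7)
p=cam('wrist');cv2.imwrite('pics/w2.png',p['image'][:,:,::-1])"
```

```text
t 2.9 tcp [ 0.4601 -0.1568  0.0445] yaw 105.1 w 87.0 F [1.1 0.9 0. ]
cmd t [0.0046 0.0054 0.0096] a [-0.0032 -0.0017 -0.0006] rows 0.2 0.1
```

View pics/w2.png

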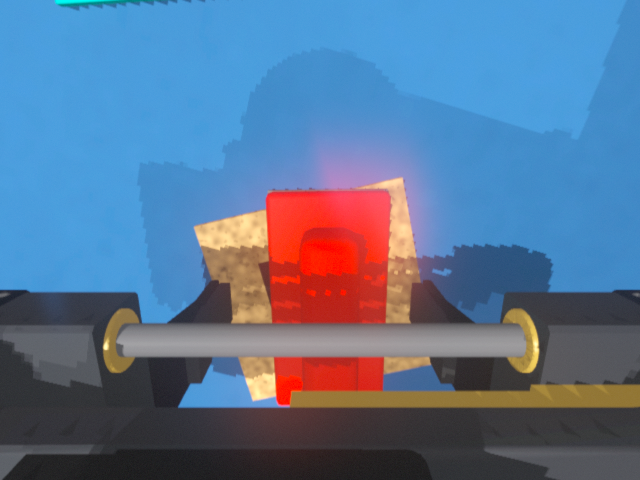

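Here the ridge (centre about column 331) stands between the open fingers at columns 230 and 415. The pad shows rotated beneath it. The TCP reads about 8 mm off, so I'll let it settle and read again.

```bash
python3 -c "
from h import *
for i in range(3):
  go([.466,-.151,.041],105.7); p=cam('wrist')
for k in ('sander_center','square_pad_top'):
  for d in spotter.silhouettes(k,p)[:1]:
    v,u=np.nonzero(d['region']); print(k,round(d['score'],2),np.round(d['uv']),len(u),[rect(unproj(p,np.c_[u,v],z)) for z in (.004,.018,.048)])
go([.466,-.151,.041],105.7)
"
```

```text
t 2.95 tcp [ 0.4584 -0.1567  0.042 ] yaw 105.1 w 87.0 F [-1.6  0.7 -2.7]
cmd t [0.0012 0.0046 0.0118] a [-0.0034 -0.0034 -0.0012] rows 0.2 0.1
t 3.0 tcp [ 0.4597 -0.1567  0.0446] yaw 105.1 w 87.2 F [-0.3  0.2 -0.1]
cmd t [0.0047 0.0052 0.0101] a [-0.0031 -0.0028 -0.0009] rows 0.2 0.1
t 3.05 tcp [ 0.4619 -0.1567  0.0469] yaw 105.2 w 86.9 F [ 0.8 -0.8  0.6]
cmd t [0.0078 0.0059 0.0073] a [-0.0027 -0.0012 -0.0002] rows 0.2 0.1
sander_center 0.86 [331. 272.] 20130 [(array([ 471.8, -149.1]), array([130. ,  64.8]), 15.9), (array([ 465.6, -151.2]), array([120.3,  60. ]), 15.9), (array([ 452.4, -155.7]), array([99.5, 49.6]), 15.9)]
square_pad_top 0.87 [258. 262.] 11144 [(array([ 468.7, -154.6]), array([111.3, 111. ]), 28.3), (array([ 462.8, -156.3]), array([103. , 102.7]), 28.3), (array([ 450. , -159.9]), array([85.2, 84.9]), 28.3)]
t 3.2 tcp [ 0.4647 -0.1561  0.0498] yaw 105.3 w 86.9 F [ 0.5 -0.8  0.3]
cmd t [0.0117 0.0061 0.0034] a [-0.0023  0.0012  0.0005] rows 0.2 0.1
```

Emit:
play_rows(
  commands=[
    {"fingers": -1, "tx": 0.01, "ty": 0.005, "tz": 0.004, "ax": -0.002, "ay": 0, "az": 0},
    {"fingers": -1, "tx": 0.01, "ty": 0.005, "tz": 0.004, "ax": -0.002, "ay": 0, "az": 0},
    {"fingers": -1, "tx": 0.01, "ty": 0.005, "tz": 0.004, "ax": -0.002, "ay": 0, "az": 0},
    {"fingers": -1, "tx": 0.01, "ty": 0.005, "tz": 0.004, "ax": -0.002, "ay": 0, "az": 0},
    {"fingers": -1, "tx": 0.01, "ty": 0.005, "tz": 0.004, "ax": -0.002, "ay": 0, "az": 0},
  ],
)

```text
time_s: 3.62
tcp_pos: [0.4654, -0.1508, 0.0406]
ee_rot: [[0.001, -0.271, 0.963], [-0.0, 0.963, 0.271], [-1.0, -0.0, 0.001]]
wrist_force: [-0.5, -0.3, -0.5]
gripper_width: 0.997
```

```bash
python3 -c "
from h import *
for i in range(4):
  go([.466,-.151,.041],105.7); p=cam('side')
"
```

```text
t 3.62 tcp [ 0.4654 -0.1508  0.0406] yaw 105.7 w 86.8 F [-0.5 -0.3 -0.5]
cmd t [-0.0005 -0.0004  0.0007] a [0.     0.0002 0.0001] rows 0.0 0.0
t 3.67 tcp [ 0.4654 -0.1508  0.0406] yaw 105.7 w 87.1 F [0.4 0.6 0.1]
cmd t [-0.0006 -0.0004  0.0007] a [0.     0.0002 0.    ] rows 0.0 0.0
t 3.72 tcp [ 0.4653 -0.1509  0.0405] yaw 105.7 w 87.0 F [-0.2  0.7 -0.2]
cmd t [-0.0007 -0.0004  0.0008] a [-0.      0.0001  0.    ] rows 0.0 0.0
t 3.77 tcp [ 0.4653 -0.1509  0.0404] yaw 105.7 w 86.9 F [-0.6  0.1 -0.6]
cmd t [-0.0007 -0.0004  0.0008] a [-0.      0.0001  0.    ] rows 0.0 0.0
```

Emit:
play_rows(
  commands=[
    {"fingers": 1, "tx": 0, "ty": 0, "tz": 0, "ax": 0, "ay": 0, "az": 0},
    {"fingers": 1, "tx": 0, "ty": 0, "tz": 0, "ax": 0, "ay": 0, "az": 0},
    {"fingers": 1, "tx": 0, "ty": 0, "tz": 0, "ax": 0, "ay": 0, "az": 0},
    {"fingers": 1, "tx": 0, "ty": 0, "tz": 0, "ax": 0, "ay": 0, "az": 0},
    {"fingers": 1, "tx": 0, "ty": 0, "tz": 0, "ax": 0, "ay": 0, "az": 0},
  ],
)

```text
time_s: 4.23
tcp_pos: [0.4652, -0.1509, 0.0403]
ee_rot: [[-0.0, -0.27, 0.963], [-0.0, 0.963, 0.27], [-1.0, 0.0, -0.0]]
wrist_force: [0.2, -0.2, -0.7]
gripper_width: 0.705
```

Emit:
play_rows(
  commands=[
    {"fingers": 1, "tx": 0, "ty": 0, "tz": 0, "ax": 0, "ay": 0, "az": 0},
    {"fingers": 1, "tx": 0, "ty": 0, "tz": 0, "ax": 0, "ay": 0, "az": 0},
    {"fingers": 1, "tx": 0, "ty": 0, "tz": 0, "ax": 0, "ay": 0, "az": 0},
    {"fingers": 1, "tx": 0, "ty": 0, "tz": 0, "ax": 0, "ay": 0, "az": 0},
    {"fingers": 1, "tx": 0, "ty": 0, "tz": 0, "ax": 0, "ay": 0, "az": 0},
  ],
)

```text
time_s: 4.65
tcp_pos: [0.4652, -0.1509, 0.0403]
ee_rot: [[-0.0, -0.27, 0.963], [-0.0, 0.963, 0.27], [-1.0, -0.0, -0.0]]
wrist_force: [0.0, 0.1, -0.0]
gripper_width: 0.324
```

Emit:
play_rows(
  commands=[
    {"fingers": 1, "tx": 0, "ty": 0, "tz": 0, "ax": 0, "ay": 0, "az": 0},
    {"fingers": 1, "tx": 0, "ty": 0, "tz": 0, "ax": 0, "ay": 0, "az": 0},
    {"fingers": 1, "tx": 0, "ty": 0, "tz": 0, "ax": 0, "ay": 0, "az": 0},
    {"fingers": 1, "tx": 0, "ty": 0, "tz": 0, "ax": 0, "ay": 0, "az": 0},
  ],
)

```text
time_s: 4.98
tcp_pos: [0.4653, -0.1509, 0.0403]
ee_rot: [[0.0, -0.27, 0.963], [-0.0, 0.963, 0.27], [-1.0, -0.0, 0.0]]
wrist_force: [-0.3, -0.2, 0.2]
gripper_width: 0.293
```

Emit:
play_rows(
  commands=[
    {"fingers": 1, "tx": -0.04, "ty": 0, "tz": 0, "ax": 0, "ay": 0, "az": 0},
    {"fingers": 1, "tx": -0.08, "ty": -0.02, "tz": 0.045, "ax": 0, "ay": 0, "az": 0},
    {"fingers": 1, "tx": -0.08, "ty": -0.045, "tz": 0.1, "ax": 0, "ay": 0, "az": 0},
    {"fingers": 1, "tx": -0.08, "ty": -0.07, "tz": 0.15, "ax": 0, "ay": 0, "az": 0},
    {"fingers": 1, "tx": -0.08, "ty": -0.09, "tz": 0.2, "ax": 0, "ay": 0, "az": 0},
  ],
)

```text
time_s: 5.4
tcp_pos: [0.6221, -0.175, 0.1012]
ee_rot: [[0.001, -0.27, 0.963], [0.0, 0.963, 0.27], [-1.0, -0.0, 0.001]]
wrist_force: [1.7, -0.3, -1.8]
gripper_width: 0.297
```

Emit:
play_rows(
  commands=[
    {"fingers": 1, "tx": 0, "ty": -0.0097, "tz": 0.0237, "ax": 0, "ay": 0, "az": 0},
    {"fingers": 1, "tx": 0.02, "ty": -0.0097, "tz": 0.0237, "ax": 0, "ay": 0, "az": 0},
    {"fingers": 1, "tx": 0.045, "ty": -0.0097, "tz": 0.0237, "ax": 0, "ay": 0, "az": 0},
    {"fingers": 1, "tx": 0.06, "ty": -0.0097, "tz": 0.0237, "ax": 0, "ay": 0, "az": 0},
    {"fingers": 1, "tx": 0.06, "ty": -0.0097, "tz": 0.0237, "ax": 0, "ay": 0, "az": 0},
  ],
)

```text
time_s: 5.82
tcp_pos: [0.6369, -0.1763, 0.0513]
ee_rot: [[-0.008, -0.27, 0.963], [0.001, 0.963, 0.27], [-1.0, 0.003, -0.007]]
wrist_force: [-1.1, 0.1, -2.0]
gripper_width: 0.297
```

```bash
python3 -c "
from h import *
cam('side'); p=cam('side')
go([.647,-.1776,.041],105.7)
"
```

```text
t 5.92 tcp [ 0.6393 -0.1767  0.0549] yaw 105.7 w 25.6 F [ 0.6 -1.2 -1.5]
cmd t [ 0.0185 -0.0039  0.0096] a [ 0.     -0.0005 -0.0001] rows 0.4 0.0
```

Emit:
play_rows(
  commands=[
    {"fingers": 1, "tx": 0.006, "ty": 0, "tz": 0, "ax": 0, "ay": 0, "az": 0},
    {"fingers": 1, "tx": 0.012, "ty": 0, "tz": 0, "ax": 0, "ay": 0, "az": 0},
    {"fingers": 1, "tx": 0.0175, "ty": 0, "tz": 0, "ax": 0, "ay": 0, "az": 0},
    {"fingers": 1, "tx": 0.0175, "ty": 0, "tz": 0, "ax": 0, "ay": 0, "az": 0},
    {"fingers": 1, "tx": 0.0175, "ty": 0, "tz": 0, "ax": 0, "ay": 0, "az": 0},
  ],
)

```text
time_s: 6.33
tcp_pos: [0.6395, -0.1767, 0.0421]
ee_rot: [[-0.0, -0.27, 0.963], [-0.0, 0.963, 0.27], [-1.0, 0.0, -0.0]]
wrist_force: [-0.6, 0.3, -0.6]
gripper_width: 0.298
```

Emit:
play_rows(
  commands=[
    {"fingers": 1, "tx": 0, "ty": 0, "tz": 0, "ax": 0, "ay": 0, "az": 0},
    {"fingers": -0.1, "tx": 0, "ty": 0, "tz": 0, "ax": 0, "ay": 0, "az": 0},
    {"fingers": -0.1, "tx": 0, "ty": 0, "tz": 0, "ax": 0, "ay": 0, "az": 0},
    {"fingers": -0.1, "tx": 0, "ty": 0, "tz": 0, "ax": 0, "ay": 0, "az": 0},
    {"fingers": -0.1, "tx": 0, "ty": 0, "tz": 0, "ax": 0, "ay": 0, "az": 0},
  ],
)

```text
time_s: 6.75
tcp_pos: [0.64, -0.1767, 0.0425]
ee_rot: [[0.001, -0.27, 0.963], [-0.0, 0.963, 0.27], [-1.0, -0.0, 0.001]]
wrist_force: [-0.6, -0.4, -0.8]
gripper_width: 0.504
```

Emit:
play_rows(
  commands=[
    {"fingers": -0.1, "tx": -0.04, "ty": 0, "tz": 0, "ax": 0, "ay": 0, "az": 0},
    {"fingers": -0.1, "tx": -0.09, "ty": 0, "tz": 0, "ax": 0, "ay": 0, "az": 0},
    {"fingers": -0.1, "tx": -0.14, "ty": 0.025, "tz": -0.006, "ax": 0, "ay": 0, "az": 0},
    {"fingers": -0.1, "tx": -0.18, "ty": 0.06, "tz": -0.014, "ax": 0, "ay": 0, "az": 0},
    {"fingers": -0.1, "tx": -0.21, "ty": 0.1, "tz": -0.023, "ax": 0, "ay": 0, "az": 0},
  ],
)

```text
time_s: 7.17
tcp_pos: [0.6037, -0.1094, 0.2031]
ee_rot: [[0.005, -0.269, 0.963], [-0.001, 0.963, 0.269], [-1.0, -0.002, 0.005]]
wrist_force: [0.8, 0.3, 0.6]
gripper_width: 0.554
```

Emit:
play_rows(
  commands=[
    {"fingers": -0.1, "tx": -0.01, "ty": 0.05, "tz": -0.012, "ax": 0, "ay": 0, "az": 0},
    {"fingers": -0.1, "tx": -0.01, "ty": 0.1, "tz": -0.023, "ax": 0, "ay": 0, "az": 0},
    {"fingers": -0.1, "tx": -0.01, "ty": 0.15, "tz": -0.035, "ax": 0, "ay": 0, "az": 0},
    {"fingers": -0.1, "tx": -0.01, "ty": 0.2, "tz": -0.046, "ax": 0, "ay": 0, "az": 0},
    {"fingers": -0.1, "tx": -0.01, "ty": 0.25, "tz": -0.058, "ax": 0, "ay": 0, "az": 0},
  ],
)

```text
time_s: 7.58
tcp_pos: [0.5092, 0.0609, 0.2077]
ee_rot: [[0.001, -0.27, 0.963], [0.0, 0.963, 0.27], [-1.0, 0.0, 0.001]]
wrist_force: [0.5, 1.4, 0.8]
gripper_width: 0.55
```

Emit:
play_rows(
  commands=[
    {"fingers": -0.1, "tx": 0, "ty": 0.05, "tz": -0.012, "ax": 0, "ay": 0, "az": 0},
    {"fingers": -0.1, "tx": 0, "ty": 0.1, "tz": -0.023, "ax": 0, "ay": 0, "az": 0},
    {"fingers": -0.1, "tx": 0, "ty": 0.15, "tz": -0.035, "ax": 0, "ay": 0, "az": 0},
    {"fingers": -0.1, "tx": 0, "ty": 0.178, "tz": -0.042, "ax": 0, "ay": 0, "az": 0},
    {"fingers": -0.1, "tx": 0, "ty": 0.178, "tz": -0.042, "ax": 0, "ay": 0, "az": 0},
  ],
)

```text
time_s: 8.0
tcp_pos: [0.4423, 0.1825, 0.2078]
ee_rot: [[0.001, -0.275, 0.961], [0.001, 0.961, 0.275], [-1.0, 0.001, 0.001]]
wrist_force: [0.3, 0.5, 0.2]
gripper_width: 0.551
```

```bash
cat > m2.py <<'E'
from h import *
p=cam('scene');cv2.imwrite('pics/s2.png',p['image'][:,:,::-1]);cam('side')
go([.445,.18,.21])
p=cam('wrist');cv2.imwrite('pics/w3.png',p['image'][:,:,::-1])
def sil(k,p,zs,n=3):
  for d in spotter.silhouettes(k,p)[:n]:
    v,u=np.nonzero(d['region']); print(k,round(d['score'],2),np.round(d['uv']),len(u),[rect(unproj(p,np.c_[u,v],z)) for z in zs])
if __name__=='__main__':
  sil('press_center',p,(.026,.058)); sil('round_pad_top',p,(.004,))
E
python3 m2.py
```

```text
t 8.1 tcp [0.4435 0.1803 0.2076] yaw 105.8 w 48.3 F [ 0.1 -0.3  0.9]
cmd t [-0.0032 -0.0009  0.0018] a [-0.      0.0002 -0.0001] rows 0.1 0.0
press_center 0.78 [331. 219.] 3866 [(array([435.2, 185.8]), array([58.8, 57.1]), 59.3), (array([428.8, 183.1]), array([53. , 51.5]), 59.3)]
round_pad_top 0.77 [301. 201.] 6138 [(array([440.3, 182.9]), array([110. , 109.4]), 15.8)]
```

View pics/w3.png

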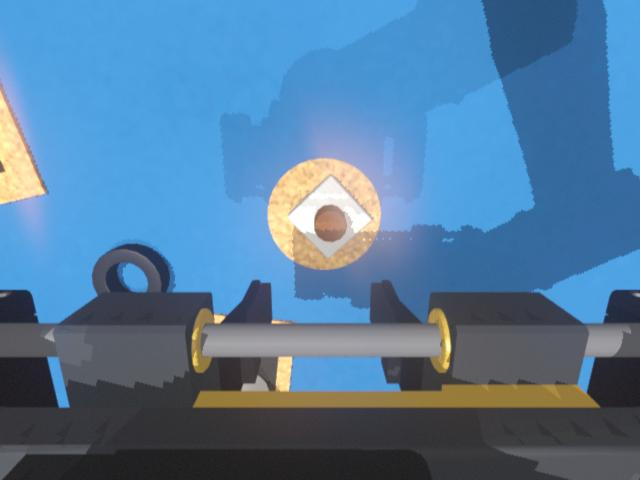

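The picture shows the press block at (330,215) on the round pad (centre 324,213), with its knob at (330,223). The tape is at (130,275) on the left, well clear.

```bash
python3 -c "
from h import *
p=cam('wrist'); go([.4355,.186,.048])
hsv=cv2.cvtColor(p['image'],cv2.COLOR_RGB2HSV)[170:270,280:390]
m=((hsv[...,0]<20)&(hsv[...,1]>90)&(hsv[...,2]<190)).astype(np.uint8)
nb,L,st,ce=cv2.connectedComponentsWithStats(m)
for i in range(1,nb):
  if st[i,4]>150:
    v,u=np.nonzero(L==i); print(ce[i]+[280,170],st[i],[ (rect(unproj(p,np.c_[u+280,v+170],z))) for z in (.045,.058)])
"
```

```text
t 8.3 tcp [0.4443 0.1788 0.2071] yaw 105.6 w 48.0 F [-0.5  0.1 -0.5]
cmd t [ 0.2122  0.0125 -0.0086] a [-0. -0.  0.] rows 3.8 0.0
[324.31221719 222.71040724] [ 37  42  20  24 221] [(array([437.9, 180.9]), array([17.1, 16.1]), 45.5), (array([435.1, 179.9]), array([16.4, 15.4]), 45.5)]
```

Emit:
play_rows(
  commands=[
    {"fingers": -0.1, "tx": 0.04, "ty": 0.012, "tz": -0.008, "ax": 0, "ay": 0, "az": 0},
    {"fingers": -0.1, "tx": 0.09, "ty": 0.012, "tz": -0.008, "ax": 0, "ay": 0, "az": 0},
    {"fingers": -0.1, "tx": 0.13, "ty": 0.012, "tz": -0.008, "ax": 0, "ay": 0, "az": 0},
    {"fingers": -0.1, "tx": 0.16, "ty": 0.012, "tz": -0.008, "ax": 0, "ay": 0, "az": 0},
    {"fingers": -0.1, "tx": 0.18, "ty": 0.012, "tz": -0.008, "ax": 0, "ay": 0, "az": 0},
  ],
)

```text
time_s: 8.72
tcp_pos: [0.435, 0.1849, 0.0697]
ee_rot: [[-0.003, -0.268, 0.963], [-0.003, 0.963, 0.268], [-1.0, -0.002, -0.004]]
wrist_force: [0.9, 0.6, -0.6]
gripper_width: 0.55
```

Emit:
play_rows(
  commands=[
    {"fingers": -0.1, "tx": 0, "ty": 0, "tz": 0, "ax": 0, "ay": 0, "az": 0},
    {"fingers": -0.1, "tx": 0, "ty": 0, "tz": 0, "ax": 0, "ay": 0, "az": 0},
    {"fingers": -0.1, "tx": 0, "ty": 0, "tz": 0, "ax": 0, "ay": 0, "az": 0},
  ],
)

```text
time_s: 8.97
tcp_pos: [0.4367, 0.1868, 0.0731]
ee_rot: [[0.002, -0.27, 0.963], [0.001, 0.963, 0.27], [-1.0, 0.0, 0.002]]
wrist_force: [0.9, -0.0, -0.1]
gripper_width: 0.549
```

```bash
python3 -c "
from h import *
p=cam('wrist');cv2.imwrite('pics/w4.png',p['image'][:,:,::-1]); go([.4365,.186,.048])
"
```

```text
t 9.02 tcp [0.4367 0.187  0.0734] yaw 105.7 w 47.6 F [0.2 0.3 0.1]
cmd t [ 0.0338 -0.0012 -0.0007] a [-0.      0.0008 -0.0003] rows 0.6 0.0
```

View pics/w4.png

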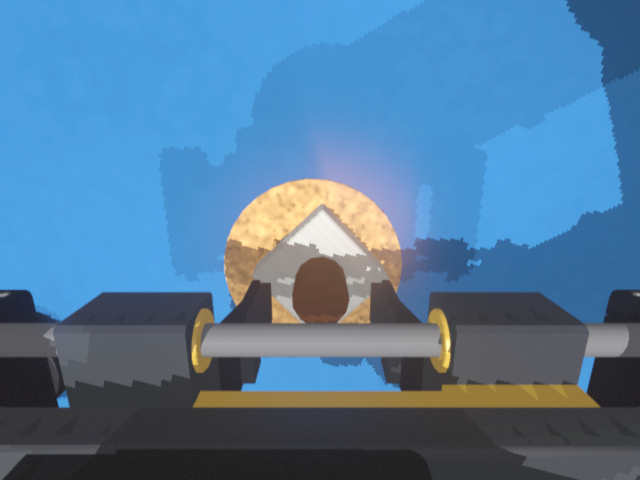

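The knob (column 321) is centred between the fingers (270 to 372). I'll descend and grip.

Emit:
play_rows(
  commands=[
    {"fingers": -0.1, "tx": 0.012, "ty": -0.001, "tz": -0.001, "ax": 0, "ay": 0, "az": 0},
    {"fingers": -0.1, "tx": 0.024, "ty": -0.001, "tz": -0.001, "ax": 0, "ay": 0, "az": 0},
    {"fingers": -0.1, "tx": 0.0325, "ty": -0.001, "tz": -0.001, "ax": 0, "ay": 0, "az": 0},
    {"fingers": -0.1, "tx": 0.0325, "ty": -0.001, "tz": -0.001, "ax": 0, "ay": 0, "az": 0},
    {"fingers": 1, "tx": 0.0325, "ty": -0.001, "tz": -0.001, "ax": 0, "ay": 0, "az": 0},
  ],
)

```text
time_s: 9.43
tcp_pos: [0.4348, 0.1855, 0.0472]
ee_rot: [[-0.001, -0.271, 0.963], [-0.001, 0.963, 0.271], [-1.0, -0.001, -0.001]]
wrist_force: [0.2, 1.0, 0.4]
gripper_width: 0.526
```

Emit:
play_rows(
  commands=[
    {"fingers": 1, "tx": 0, "ty": 0, "tz": 0, "ax": 0, "ay": 0, "az": 0},
    {"fingers": 1, "tx": 0, "ty": 0, "tz": 0, "ax": 0, "ay": 0, "az": 0},
    {"fingers": 1, "tx": 0, "ty": 0, "tz": 0, "ax": 0, "ay": 0, "az": 0},
    {"fingers": 1, "tx": 0, "ty": 0, "tz": 0, "ax": 0, "ay": 0, "az": 0},
    {"fingers": 1, "tx": 0, "ty": 0, "tz": 0, "ax": 0, "ay": 0, "az": 0},
  ],
)

```text
time_s: 9.85
tcp_pos: [0.4352, 0.186, 0.048]
ee_rot: [[0.001, -0.271, 0.963], [0.001, 0.963, 0.271], [-1.0, 0.0, 0.001]]
wrist_force: [-0.1, 0.7, -0.2]
gripper_width: 0.311
```

Emit:
play_rows(
  commands=[
    {"fingers": 1, "tx": 0, "ty": 0, "tz": 0, "ax": 0, "ay": 0, "az": 0},
    {"fingers": 1, "tx": 0, "ty": 0, "tz": 0, "ax": 0, "ay": 0, "az": 0},
  ],
)

```text
time_s: 10.02
tcp_pos: [0.4353, 0.186, 0.048]
ee_rot: [[0.001, -0.271, 0.963], [0.001, 0.963, 0.271], [-1.0, 0.0, 0.001]]
wrist_force: [-0.4, 1.6, 1.2]
gripper_width: 0.313
```

Emit:
play_rows(
  commands=[
    {"fingers": 1, "tx": -0.03, "ty": 0, "tz": 0, "ax": 0, "ay": 0, "az": 0},
    {"fingers": 1, "tx": -0.075, "ty": -0.01, "tz": -0.002, "ax": 0, "ay": 0, "az": 0},
    {"fingers": 1, "tx": -0.1, "ty": -0.05, "tz": -0.009, "ax": 0, "ay": 0, "az": 0},
    {"fingers": 1, "tx": -0.11, "ty": -0.1, "tz": -0.018, "ax": 0, "ay": 0, "az": 0},
    {"fingers": 1, "tx": -0.11, "ty": -0.15, "tz": -0.027, "ax": 0, "ay": 0, "az": 0},
  ],
)

```text
time_s: 10.43
tcp_pos: [0.446, 0.0713, 0.1315]
ee_rot: [[0.002, -0.272, 0.962], [0.001, 0.962, 0.272], [-1.0, 0.001, 0.002]]
wrist_force: [0.6, -0.7, -6.7]
gripper_width: 0.314
```

Emit:
play_rows(
  commands=[
    {"fingers": 1, "tx": 0, "ty": -0.05, "tz": -0.009, "ax": 0.034, "ay": 0, "az": 0},
    {"fingers": 1, "tx": 0, "ty": -0.1, "tz": -0.018, "ax": 0.068, "ay": 0, "az": 0},
    {"fingers": 1, "tx": 0, "ty": -0.15, "tz": -0.027, "ax": 0.102, "ay": 0, "az": 0},
    {"fingers": 1, "tx": 0, "ty": -0.2, "tz": -0.036, "ax": 0.138, "ay": 0, "az": 0},
    {"fingers": 1, "tx": 0, "ty": -0.25, "tz": -0.045, "ax": 0.173, "ay": 0, "az": 0},
  ],
)

```text
time_s: 10.85
tcp_pos: [0.4621, -0.1195, 0.1288]
ee_rot: [[-0.004, 0.273, 0.962], [0.001, 0.962, -0.273], [-1.0, -0.0, -0.004]]
wrist_force: [1.6, -0.0, -6.7]
gripper_width: 0.316
```

```bash
python3 -c "
from h import *
cam('side');cam('side');cam('side')
go([.468,-.1546,.07],74.6)
"
```

```text
t 11.0 tcp [ 0.4622 -0.1202  0.1285] yaw 74.2 w 27.1 F [-0.6  0.7 -6.3]
cmd t [ 0.0779 -0.042   0.0203] a [-0.0023 -0.0014  0.0003] rows 1.6 0.1
```

Emit:
play_rows(
  commands=[
    {"fingers": 1, "tx": 0.01, "ty": -0.025, "tz": 0.013, "ax": 0, "ay": 0, "az": 0},
    {"fingers": 1, "tx": 0.04, "ty": -0.042, "tz": 0.02, "ax": 0, "ay": 0, "az": 0},
    {"fingers": 1, "tx": 0.07, "ty": -0.042, "tz": 0.02, "ax": 0, "ay": 0, "az": 0},
    {"fingers": 1, "tx": 0.085, "ty": -0.042, "tz": 0.02, "ax": 0, "ay": 0, "az": 0},
    {"fingers": 1, "tx": 0.085, "ty": -0.042, "tz": 0.02, "ax": 0, "ay": 0, "az": 0},
  ],
)

```text
time_s: 11.42
tcp_pos: [0.4666, -0.1512, 0.0628]
ee_rot: [[-0.01, 0.267, 0.964], [0.001, 0.964, -0.267], [-1.0, -0.002, -0.01]]
wrist_force: [-1.3, 0.0, -6.1]
gripper_width: 0.314
```

Emit:
play_rows(
  commands=[
    {"fingers": 1, "tx": 0, "ty": 0, "tz": 0, "ax": 0, "ay": 0, "az": 0},
    {"fingers": 1, "tx": 0, "ty": 0, "tz": 0, "ax": 0, "ay": 0, "az": 0},
  ],
)

```text
time_s: 11.58
tcp_pos: [0.4709, -0.1514, 0.067]
ee_rot: [[0.001, 0.265, 0.964], [-0.0, 0.964, -0.265], [-1.0, 0.0, 0.001]]
wrist_force: [0.7, -0.0, -6.0]
gripper_width: 0.314
```

```bash
python3 -c "
from h import *
p=cam('wrist');cv2.imwrite('pics/w5.png',p['image'][:,:,::-1])
go([.468,-.1546,.049],74.6)
p=cam('scene');cv2.imwrite('pics/s3.png',p['image'][200:340,230:430,::-1].repeat(3,0).repeat(3,1))
for k in ('square_pad_top',):
  d=spotter.silhouettes(k,p); print([(x['uv'],x['score']) for x in d])
"
```

```text
t 11.63 tcp [ 0.4712 -0.1515  0.0674] yaw 74.6 w 27.6 F [ 0.2 -0.3 -6.3]
cmd t [ 0.0246 -0.0051 -0.003 ] a [ 0.0002  0.0006 -0.0001] rows 0.5 0.0
[([186.8, 204.8], 0.96), ([266.2, 206.7], 0.76), ([311.7, 247.0], 0.67)]
```

View pics/w5.png

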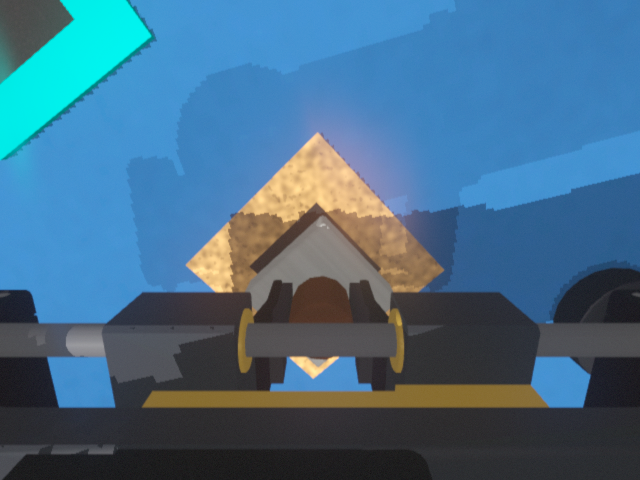

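The block is aligned with the cork pad (pad corners at about (318,133), (187,265) and (443,268)), so I'll lower and release.

Emit:
play_rows(
  commands=[
    {"fingers": 1, "tx": 0.008, "ty": -0.005, "tz": -0.003, "ax": 0, "ay": 0, "az": 0},
    {"fingers": 1, "tx": 0.016, "ty": -0.005, "tz": -0.003, "ax": 0, "ay": 0, "az": 0},
    {"fingers": 1, "tx": 0.0245, "ty": -0.005, "tz": -0.003, "ax": 0, "ay": 0, "az": 0},
    {"fingers": 1, "tx": 0.0245, "ty": -0.005, "tz": -0.003, "ax": 0, "ay": 0, "az": 0},
    {"fingers": 1, "tx": 0.0245, "ty": -0.005, "tz": -0.003, "ax": 0, "ay": 0, "az": 0},
  ],
)

```text
time_s: 12.15
tcp_pos: [0.467, -0.1552, 0.0478]
ee_rot: [[-0.0, 0.267, 0.964], [-0.0, 0.964, -0.267], [-1.0, -0.0, -0.0]]
wrist_force: [0.3, -0.5, -5.6]
gripper_width: 0.314
```

Emit:
play_rows(
  commands=[
    {"fingers": 1, "tx": 0, "ty": 0, "tz": 0, "ax": 0, "ay": 0, "az": 0},
    {"fingers": 1, "tx": 0, "ty": 0, "tz": 0, "ax": 0, "ay": 0, "az": 0},
  ],
)

```text
time_s: 12.32
tcp_pos: [0.467, -0.155, 0.0478]
ee_rot: [[-0.0, 0.267, 0.964], [0.0, 0.964, -0.267], [-1.0, 0.0, -0.001]]
wrist_force: [0.9, 0.6, -4.7]
gripper_width: 0.312
```

Emit:
play_rows(
  commands=[
    {"fingers": -1, "tx": 0, "ty": 0, "tz": 0, "ax": 0, "ay": 0, "az": 0},
    {"fingers": -1, "tx": 0, "ty": 0, "tz": 0, "ax": 0, "ay": 0, "az": 0},
    {"fingers": -1, "tx": 0, "ty": 0, "tz": 0, "ax": 0, "ay": 0, "az": 0},
    {"fingers": -1, "tx": -0.03, "ty": 0, "tz": 0, "ax": 0, "ay": 0, "az": 0},
    {"fingers": -1, "tx": -0.08, "ty": 0, "tz": 0, "ax": 0, "ay": 0, "az": 0},
  ],
)

```text
time_s: 12.73
tcp_pos: [0.4649, -0.1549, 0.1062]
ee_rot: [[-0.008, 0.267, 0.964], [0.0, 0.964, -0.267], [-1.0, -0.002, -0.008]]
wrist_force: [1.1, 0.4, -0.1]
gripper_width: 0.609
```

```bash
python3 -c "
from h import *
cam('side');go([.65,.1545,.25],99.4)
p=cam('wrist')
from m2 import sil
sil('press_center',p,(.026,),1); sil('square_pad_top',p,(.004,),3); go([.65,.1545,.25],99.4)
"
```

```text
t 12.78 tcp [ 0.4711 -0.1557  0.1155] yaw 74.7 w 56.6 F [ 1.2 -1.   4.8]
cmd t [-0.1778  0.462   0.1229] a [-0.1372  0.0034  0.0006] rows 9.2 3.5
t 12.93 tcp [ 0.4683 -0.155   0.1099] yaw 74.6 w 68.4 F [-0.5  0.4 -1. ]
cmd t [-0.1337  0.4224 -0.1483] a [-0.      0.0014 -0.0004] rows 8.4 0.0
square_pad_top 0.65 [340. 205.] 14618 [(array([ 468.8, -155. ]), array([110.9, 110.1]), -61.8)]
square_pad_top 0.62 [81. 57.] 19853 [(array([ 303.8, -266.7]), array([112.1,  88.1]), -72.0)]
t 13.08 tcp [ 0.4666 -0.155   0.1076] yaw 74.5 w 80.4 F [-0.1  0.5 -0. ]
cmd t [-0.1901  0.4629  0.1255] a [-0.1381 -0.0004 -0.    ] rows 9.3 3.5
```

Emit:
play_rows(
  commands=[
    {"fingers": -1, "tx": -0.03, "ty": 0.045, "tz": 0.012, "ax": -0.03, "ay": 0, "az": 0},
    {"fingers": -1, "tx": -0.06, "ty": 0.09, "tz": 0.024, "ax": -0.06, "ay": 0, "az": 0},
    {"fingers": -1, "tx": -0.09, "ty": 0.135, "tz": 0.036, "ax": -0.09, "ay": 0, "az": 0},
    {"fingers": -1, "tx": -0.12, "ty": 0.18, "tz": 0.049, "ax": -0.12, "ay": 0, "az": 0},
    {"fingers": -1, "tx": -0.14, "ty": 0.225, "tz": 0.061, "ax": -0.138, "ay": 0, "az": 0},
  ],
)

```text
time_s: 13.5
tcp_pos: [0.5572, -0.0032, 0.2146]
ee_rot: [[0.001, -0.167, 0.986], [-0.0, 0.986, 0.167], [-1.0, -0.001, 0.001]]
wrist_force: [0.6, -0.2, 0.7]
gripper_width: 0.997
```

```bash
python3 -c "
from h import *
go([.65,.1545,.25],99.4)
"
```

```text
t 13.5 tcp [ 0.5572 -0.0032  0.2146] yaw 99.6 w 86.8 F [ 0.6 -0.2  0.7]
cmd t [-0.0471  0.1865  0.1572] a [0.0013 0.0004 0.0002] rows 4.5 0.0
```

Emit:
play_rows(
  commands=[
    {"fingers": -1, "tx": -0.01, "ty": 0.038, "tz": 0.032, "ax": 0, "ay": 0, "az": 0},
    {"fingers": -1, "tx": -0.02, "ty": 0.076, "tz": 0.064, "ax": 0, "ay": 0, "az": 0},
    {"fingers": -1, "tx": -0.03, "ty": 0.114, "tz": 0.096, "ax": 0, "ay": 0, "az": 0},
    {"fingers": -1, "tx": -0.04, "ty": 0.15, "tz": 0.127, "ax": 0, "ay": 0, "az": 0},
    {"fingers": -1, "tx": -0.047, "ty": 0.182, "tz": 0.153, "ax": 0, "ay": 0, "az": 0},
  ],
)

```text
time_s: 13.92
tcp_pos: [0.648, 0.1509, 0.2474]
ee_rot: [[-0.001, -0.164, 0.986], [-0.001, 0.986, 0.164], [-1.0, -0.001, -0.001]]
wrist_force: [0.4, -0.8, 0.2]
gripper_width: 1.002
```

Emit:
play_rows(
  commands=[
    {"fingers": -1, "tx": 0, "ty": 0, "tz": 0, "ax": 0, "ay": 0, "az": 0},
    {"fingers": -1, "tx": 0, "ty": 0, "tz": 0, "ax": 0, "ay": 0, "az": 0},
    {"fingers": -1, "tx": 0, "ty": 0, "tz": 0, "ax": 0, "ay": 0, "az": 0},
  ],
)

```text
time_s: 14.17
tcp_pos: [0.6464, 0.1485, 0.2466]
ee_rot: [[-0.003, -0.163, 0.987], [-0.001, 0.987, 0.163], [-1.0, -0.001, -0.003]]
wrist_force: [-0.3, 0.8, 0.3]
gripper_width: 1.003
```

```bash
cat > jar.py <<'E'
from h import *
p=cam('wrist');cv2.imwrite('pics/w6.png',p['image'][:,:,::-1])
go([.65,.1545,.25],99.4)
d=spotter.silhouettes('jar_center',p)
for x in d[:2]:
    v,u=np.nonzero(x['region']); print(x['score'],x['uv'],len(u),u.min(),u.max(),v.min(),v.max())
hsv=cv2.cvtColor(p['image'],cv2.COLOR_RGB2HSV); m=(d[0]['region']&(hsv[...,2]<100)).astype(np.uint8)
nb,L,st,ce=cv2.connectedComponentsWithStats(m)
i=1+np.argmax(st[1:,4]); v,u=np.nonzero(L==i)
c,rad=cv2.minEnclosingCircle((unproj(p,np.c_[u,v],.079)*1000).astype(np.float32)); print('lid',ce[i],st[i],c,rad)
c,rad=cv2.minEnclosingCircle((unproj(p,np.c_[np.nonzero(d[0]['region'])[::-1]],.062)*1000).astype(np.float32)); print('jar',c,rad)
for x in spotter.silhouettes('long_pad_top',p)[:1]:
    v,u=np.nonzero(x['region']); print('pad',x['score'],rect(unproj(p,np.c_[u,v],.004)))
E
python3 jar.py
```

```text
t 14.22 tcp [0.6464 0.148  0.2471] yaw 99.4 w 86.8 F [-0.7  0.6  0.5]
cmd t [-0.0039  0.0078  0.0061] a [-0.0002 -0.0009  0.0002] rows 0.2 0.0
0.71 [324.0, 230.0] 2854 295 351 198 262
lid [317.57611241 252.96018735] [300 235  42  28 427] (663.38818359375, 151.22340393066406) 19.968276977539062
jar (652.189208984375, 151.66848754882812) 30.939714431762695
pad 0.64 (array([649.9, 155.3]), array([171.4,  91.3]), 9.4)
```

View pics/w6.png

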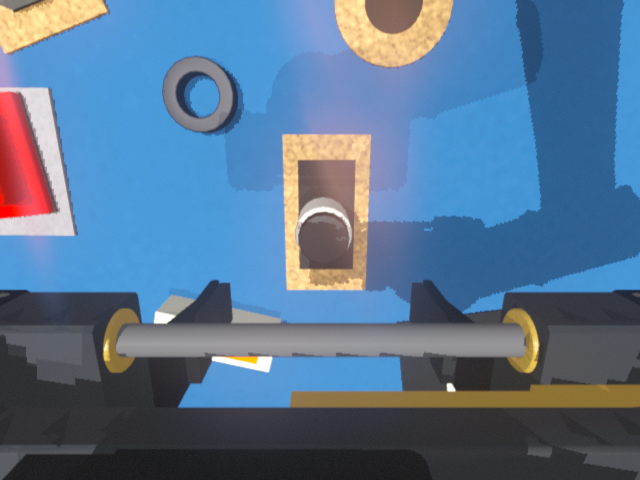

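The jar lid is a dark disc centred near (325,236), standing on the long pad (283–371, 134–290). The sander is on the card at left, the emptied round pad is at (393,10), and the carton is at (215,330) below.

```bash
python3 -c "
from h import *
p=cam('wrist')
print(unproj(p,[[325.5,236],[299,236],[352,236],[325,210],[325,262]],.079))
go([.65,.1545,.1],99.4)
"
```

```text
[[0.65298862 0.15301391]
 [0.65679879 0.12973979]
 [0.64917814 0.17628994]
 [0.62992103 0.14870264]
 [0.67716182 0.15660782]]
t 14.37 tcp [0.6467 0.1477 0.2483] yaw 99.3 w 87.1 F [ 0.  -0.3 -0. ]
cmd t [0.1978 0.0083 0.006 ] a [-0.0005 -0.0002  0.0001] rows 3.6 0.0
```

Emit:
play_rows(
  commands=[
    {"fingers": -1, "tx": 0.045, "ty": 0.0056, "tz": 0.0094, "ax": 0, "ay": 0, "az": 0},
    {"fingers": -1, "tx": 0.09, "ty": 0.0056, "tz": 0.0094, "ax": 0, "ay": 0, "az": 0},
    {"fingers": -1, "tx": 0.14, "ty": 0.0056, "tz": 0.0094, "ax": 0, "ay": 0, "az": 0},
    {"fingers": -1, "tx": 0.175, "ty": 0.0056, "tz": 0.0094, "ax": 0, "ay": 0, "az": 0},
    {"fingers": -1, "tx": 0.19, "ty": 0.0056, "tz": 0.0094, "ax": 0, "ay": 0, "az": 0},
  ],
)

```text
time_s: 14.78
tcp_pos: [0.6507, 0.1523, 0.1014]
ee_rot: [[-0.007, -0.161, 0.987], [-0.003, 0.987, 0.161], [-1.0, -0.001, -0.008]]
wrist_force: [0.0, 0.6, 0.3]
gripper_width: 0.998
```

Emit:
play_rows(
  commands=[
    {"fingers": -1, "tx": 0, "ty": 0, "tz": 0, "ax": 0, "ay": 0, "az": 0},
    {"fingers": -1, "tx": 0, "ty": 0, "tz": 0, "ax": 0, "ay": 0, "az": 0},
    {"fingers": -1, "tx": 0, "ty": 0, "tz": 0, "ax": 0, "ay": 0, "az": 0},
  ],
)

```text
time_s: 15.03
tcp_pos: [0.655, 0.1544, 0.1086]
ee_rot: [[0.004, -0.163, 0.987], [0.001, 0.987, 0.163], [-1.0, 0.001, 0.005]]
wrist_force: [0.1, 0.1, 0.5]
gripper_width: 1.001
```

```bash
python3 -c "
from h import *
p=cam('wrist');cv2.imwrite('pics/w7.png',p['image'][:,:,::-1])
go([.653,.153,.045],99.4)
"
```

```text
t 15.08 tcp [0.6549 0.1545 0.1087] yaw 99.4 w 86.9 F [ 0.1 -0.7  0.2]
cmd t [ 0.085  -0.0016 -0.0033] a [ 0.      0.0016 -0.0003] rows 1.5 0.0
```

View pics/w7.png

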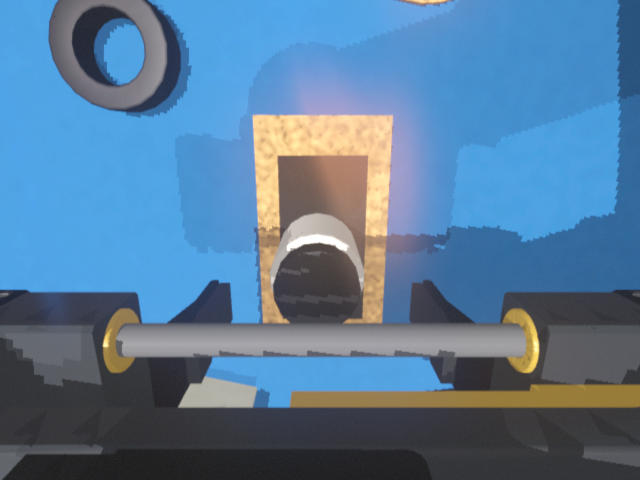

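The jar (lid centre about column 317) sits centred between the fingers (231 to 411). Going down and closing.

Emit:
play_rows(
  commands=[
    {"fingers": -1, "tx": 0.025, "ty": -0.0016, "tz": -0.0025, "ax": 0, "ay": 0, "az": 0},
    {"fingers": -1, "tx": 0.05, "ty": -0.0016, "tz": -0.0025, "ax": 0, "ay": 0, "az": 0},
    {"fingers": -1, "tx": 0.072, "ty": -0.0016, "tz": -0.0025, "ax": 0, "ay": 0, "az": 0},
    {"fingers": -1, "tx": 0.084, "ty": -0.0016, "tz": -0.0025, "ax": 0, "ay": 0, "az": 0},
    {"fingers": -1, "tx": 0.084, "ty": -0.0016, "tz": -0.0025, "ax": 0, "ay": 0, "az": 0},
  ],
)

```text
time_s: 15.5
tcp_pos: [0.6513, 0.1524, 0.0421]
ee_rot: [[-0.002, -0.163, 0.987], [-0.001, 0.987, 0.163], [-1.0, -0.0, -0.002]]
wrist_force: [0.1, -0.3, -0.4]
gripper_width: 0.998
```

Emit:
play_rows(
  commands=[
    {"fingers": 0, "tx": 0, "ty": 0, "tz": 0, "ax": 0, "ay": 0, "az": 0},
    {"fingers": 1, "tx": 0, "ty": 0, "tz": 0, "ax": 0, "ay": 0, "az": 0},
    {"fingers": 1, "tx": 0, "ty": 0, "tz": 0, "ax": 0, "ay": 0, "az": 0},
    {"fingers": 1, "tx": 0, "ty": 0, "tz": 0, "ax": 0, "ay": 0, "az": 0},
    {"fingers": 1, "tx": 0, "ty": 0, "tz": 0, "ax": 0, "ay": 0, "az": 0},
  ],
)

```text
time_s: 15.92
tcp_pos: [0.6521, 0.1528, 0.0438]
ee_rot: [[0.001, -0.163, 0.987], [0.001, 0.987, 0.163], [-1.0, 0.0, 0.001]]
wrist_force: [0.1, 0.3, -0.0]
gripper_width: 0.708
```

Emit:
play_rows(
  commands=[
    {"fingers": 1, "tx": 0, "ty": 0, "tz": 0, "ax": 0, "ay": 0, "az": 0},
    {"fingers": 1, "tx": 0, "ty": 0, "tz": 0, "ax": 0, "ay": 0, "az": 0},
    {"fingers": 1, "tx": 0, "ty": 0, "tz": 0, "ax": 0, "ay": 0, "az": 0},
    {"fingers": 1, "tx": 0, "ty": 0, "tz": 0, "ax": 0, "ay": 0, "az": 0},
  ],
)

```text
time_s: 16.25
tcp_pos: [0.6519, 0.1525, 0.0434]
ee_rot: [[0.0, -0.163, 0.987], [-0.0, 0.987, 0.163], [-1.0, -0.0, 0.0]]
wrist_force: [-0.5, -0.4, 3.1]
gripper_width: 0.611
```

```bash
python3 -c "
from h import *
go([.4403,.1829,.12])
"
```

```text
t 16.25 tcp [0.6519 0.1525 0.0434] yaw 99.4 w 53.1 F [-0.5 -0.4  3.1]
cmd t [-0.1022  0.086  -0.2718] a [0.     0.0001 0.0001] rows 5.4 0.0
```

Emit:
play_rows(
  commands=[
    {"fingers": 1, "tx": -0.03, "ty": 0, "tz": 0, "ax": 0, "ay": 0, "az": 0},
    {"fingers": 1, "tx": -0.06, "ty": 0.012, "tz": -0.04, "ax": 0, "ay": 0, "az": 0},
    {"fingers": 1, "tx": -0.07, "ty": 0.028, "tz": -0.09, "ax": 0, "ay": 0, "az": 0},
    {"fingers": 1, "tx": -0.07, "ty": 0.043, "tz": -0.14, "ax": 0, "ay": 0, "az": 0},
    {"fingers": 1, "tx": -0.07, "ty": 0.058, "tz": -0.19, "ax": 0, "ay": 0, "az": 0},
  ],
)

```text
time_s: 16.67
tcp_pos: [0.5022, 0.1722, 0.0951]
ee_rot: [[-0.0, -0.162, 0.987], [0.001, 0.987, 0.162], [-1.0, 0.001, -0.0]]
wrist_force: [-0.4, 1.0, -2.6]
gripper_width: 0.611
```

Emit:
play_rows(
  commands=[
    {"fingers": 1, "tx": 0, "ty": 0.015, "tz": -0.045, "ax": 0, "ay": 0, "az": 0},
    {"fingers": 1, "tx": 0.005, "ty": 0.028, "tz": -0.083, "ax": 0, "ay": 0, "az": 0},
    {"fingers": 1, "tx": 0.02, "ty": 0.028, "tz": -0.083, "ax": 0, "ay": 0, "az": 0},
    {"fingers": 1, "tx": 0.035, "ty": 0.028, "tz": -0.083, "ax": 0, "ay": 0, "az": 0},
    {"fingers": 1, "tx": 0.045, "ty": 0.028, "tz": -0.083, "ax": 0, "ay": 0, "az": 0},
  ],
)

```text
time_s: 17.08
tcp_pos: [0.438, 0.1827, 0.0607]
ee_rot: [[-0.001, -0.164, 0.987], [-0.0, 0.987, 0.164], [-1.0, -0.0, -0.001]]
wrist_force: [0.3, -0.0, -2.9]
gripper_width: 0.61
```

Emit:
play_rows(
  commands=[
    {"fingers": 1, "tx": 0, "ty": 0, "tz": 0, "ax": 0, "ay": 0, "az": 0},
    {"fingers": 1, "tx": 0, "ty": 0, "tz": 0, "ax": 0, "ay": 0, "az": 0},
    {"fingers": 1, "tx": 0, "ty": 0, "tz": 0, "ax": 0, "ay": 0, "az": 0},
  ],
)

```text
time_s: 17.33
tcp_pos: [0.4397, 0.1829, 0.0617]
ee_rot: [[0.0, -0.163, 0.987], [0.0, 0.987, 0.163], [-1.0, 0.0, 0.0]]
wrist_force: [0.2, -0.1, -2.4]
gripper_width: 0.612
```

```bash
python3 -c "
from h import *
p=cam('wrist');cv2.imwrite('pics/w8.png',p['image'][:,:,::-1])
go([.4395,.1825,.044],99.4)
"
```

```text
t 17.38 tcp [0.4398 0.183  0.0619] yaw 99.4 w 53.7 F [ 0.1  0.4 -3.1]
cmd t [ 0.0239 -0.0006 -0.0005] a [-0.0002  0.0002 -0.0001] rows 0.4 0.0
```

View pics/w8.png

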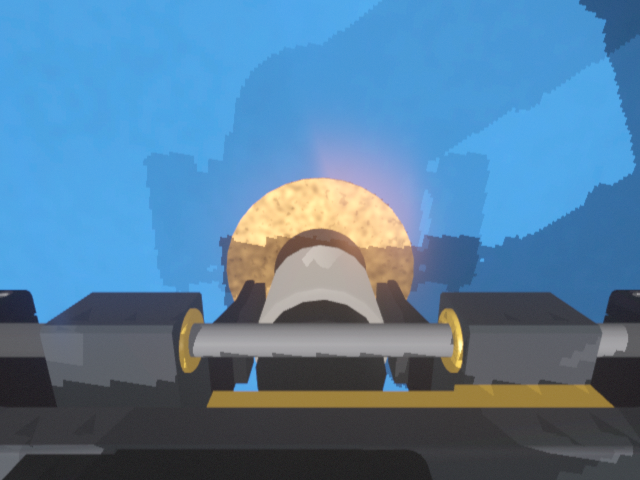

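The jar hangs centred over the round pad (pad columns 228–414, jar centre about 321). Lower it, release and retreat.

Emit:
play_rows(
  commands=[
    {"fingers": 1, "tx": 0.008, "ty": 0, "tz": 0, "ax": 0, "ay": 0, "az": 0},
    {"fingers": 1, "tx": 0.016, "ty": 0, "tz": 0, "ax": 0, "ay": 0, "az": 0},
    {"fingers": 1, "tx": 0.0235, "ty": 0, "tz": 0, "ax": 0, "ay": 0, "az": 0},
    {"fingers": 1, "tx": 0.0235, "ty": 0, "tz": 0, "ax": 0, "ay": 0, "az": 0},
    {"fingers": 1, "tx": 0.0235, "ty": 0, "tz": 0, "ax": 0, "ay": 0, "az": 0},
  ],
)

```text
time_s: 17.8
tcp_pos: [0.439, 0.1826, 0.0435]
ee_rot: [[-0.001, -0.163, 0.987], [-0.001, 0.987, 0.163], [-1.0, -0.001, -0.001]]
wrist_force: [-0.4, 0.2, -2.2]
gripper_width: 0.612
```

Emit:
play_rows(
  commands=[
    {"fingers": 1, "tx": 0, "ty": 0, "tz": 0, "ax": 0, "ay": 0, "az": 0},
    {"fingers": -1, "tx": 0, "ty": 0, "tz": 0, "ax": 0, "ay": 0, "az": 0},
    {"fingers": -1, "tx": 0, "ty": 0, "tz": 0, "ax": 0, "ay": 0, "az": 0},
    {"fingers": -1, "tx": 0, "ty": 0, "tz": 0, "ax": 0, "ay": 0, "az": 0},
    {"fingers": -1, "tx": 0, "ty": 0, "tz": 0, "ax": 0, "ay": 0, "az": 0},
  ],
)

```text
time_s: 18.22
tcp_pos: [0.4395, 0.1831, 0.0444]
ee_rot: [[0.001, -0.163, 0.987], [0.001, 0.987, 0.163], [-1.0, 0.0, 0.001]]
wrist_force: [-0.2, 0.3, 0.1]
gripper_width: 0.831
```

Emit:
play_rows(
  commands=[
    {"fingers": -1, "tx": -0.05, "ty": 0, "tz": 0, "ax": 0, "ay": 0, "az": 0},
    {"fingers": -1, "tx": -0.1, "ty": 0, "tz": 0, "ax": 0, "ay": 0, "az": 0},
    {"fingers": -1, "tx": -0.15, "ty": -0.03, "tz": 0.01, "ax": 0, "ay": 0, "az": 0},
    {"fingers": -0.2, "tx": -0.19, "ty": -0.075, "tz": 0.027, "ax": 0, "ay": 0, "az": 0},
    {"fingers": -0.2, "tx": -0.21, "ty": -0.125, "tz": 0.045, "ax": 0, "ay": 0, "az": 0},
  ],
)

```text
time_s: 18.63
tcp_pos: [0.4856, 0.1031, 0.2025]
ee_rot: [[0.007, -0.167, 0.986], [0.003, 0.986, 0.167], [-1.0, 0.002, 0.007]]
wrist_force: [0.3, 0.3, -0.3]
gripper_width: 0.92
```

Emit:
play_rows(
  commands=[
    {"fingers": -0.2, "tx": 0, "ty": -0.05, "tz": 0.018, "ax": 0, "ay": 0, "az": 0},
    {"fingers": -0.2, "tx": 0, "ty": -0.1, "tz": 0.036, "ax": 0, "ay": 0, "az": 0},
    {"fingers": -0.2, "tx": 0, "ty": -0.15, "tz": 0.054, "ax": 0, "ay": 0, "az": 0},
    {"fingers": -0.2, "tx": 0, "ty": -0.2, "tz": 0.072, "ax": 0, "ay": 0, "az": 0},
    {"fingers": -0.2, "tx": 0, "ty": -0.25, "tz": 0.09, "ax": 0, "ay": 0, "az": 0},
  ],
)

```text
time_s: 19.05
tcp_pos: [0.5818, -0.0734, 0.1985]
ee_rot: [[0.001, -0.163, 0.987], [0.0, 0.987, 0.163], [-1.0, 0.0, 0.001]]
wrist_force: [0.0, 0.6, 0.1]
gripper_width: 0.618
```

Emit:
play_rows(
  commands=[
    {"fingers": -0.2, "tx": 0, "ty": -0.05, "tz": 0.018, "ax": -0.01, "ay": 0, "az": 0},
    {"fingers": -0.2, "tx": 0, "ty": -0.1, "tz": 0.036, "ax": -0.02, "ay": 0, "az": 0},
    {"fingers": -0.2, "tx": 0, "ty": -0.143, "tz": 0.052, "ax": -0.035, "ay": 0, "az": 0},
    {"fingers": -0.2, "tx": 0, "ty": -0.143, "tz": 0.052, "ax": -0.035, "ay": 0, "az": 0},
    {"fingers": -0.2, "tx": 0, "ty": -0.143, "tz": 0.052, "ax": -0.035, "ay": 0, "az": 0},
  ],
)

```text
time_s: 19.47
tcp_pos: [0.6372, -0.1726, 0.1971]
ee_rot: [[-0.001, -0.267, 0.964], [0.0, 0.964, 0.267], [-1.0, 0.001, -0.001]]
wrist_force: [-0.4, -0.2, 0.1]
gripper_width: 0.6
```

```bash
cat > sa.py <<'E'
from h import *
import sys
def sil(k,p,zs,n=1):
  for d in spotter.silhouettes(k,p)[:n]:
    v,u=np.nonzero(d['region']); print(k,round(d['score'],2),np.round(d['uv']),len(u),[rect(unproj(p,np.c_[u,v],z)) for z in zs])
if __name__=='__main__':
  cam('side')
  p=cam('wrist'); go([.641,-.177,.041],105.7)
  sil('sander_center',p,(.018,)); sil('card_top',p,(.004,)); go([.641,-.177,.041],105.7)
E
python3 sa.py
```

```text
t 19.57 tcp [ 0.6367 -0.1705  0.1979] yaw 105.7 w 52.1 F [-0.1  0.7  0.1]
cmd t [ 0.2092 -0.01    0.0033] a [-0.0002 -0.0002 -0.0002] rows 3.8 0.0
sander_center 0.75 [316. 228.] 8288 [(array([ 640.9, -176.3]), array([120.1,  59.6]), 15.7)]
card_top 0.86 [282. 225.] 9341 [(array([ 650.4, -179.9]), array([152.5, 112.1]), 8.8)]
t 19.67 tcp [ 0.6368 -0.1698  0.1985] yaw 105.8 w 52.5 F [0.9 0.7 0.2]
cmd t [ 0.21   -0.0108  0.0028] a [ 0.0003  0.     -0.0001] rows 3.8 0.0
```

Emit:
play_rows(
  commands=[
    {"fingers": -0.2, "tx": 0.045, "ty": -0.01, "tz": 0.003, "ax": 0, "ay": 0, "az": 0},
    {"fingers": -0.2, "tx": 0.09, "ty": -0.01, "tz": 0.003, "ax": 0, "ay": 0, "az": 0},
    {"fingers": -0.2, "tx": 0.13, "ty": -0.01, "tz": 0.003, "ax": 0, "ay": 0, "az": 0},
    {"fingers": -0.2, "tx": 0.16, "ty": -0.01, "tz": 0.003, "ax": 0, "ay": 0, "az": 0},
    {"fingers": -0.2, "tx": 0.175, "ty": -0.01, "tz": 0.003, "ax": 0, "ay": 0, "az": 0},
  ],
)

```text
time_s: 20.08
tcp_pos: [0.6392, -0.1759, 0.0639]
ee_rot: [[-0.005, -0.271, 0.962], [0.001, 0.962, 0.271], [-1.0, 0.002, -0.005]]
wrist_force: [-0.6, 0.6, -1.0]
gripper_width: 0.6
```

Emit:
play_rows(
  commands=[
    {"fingers": -0.2, "tx": 0, "ty": 0, "tz": 0, "ax": 0, "ay": 0, "az": 0},
    {"fingers": -0.2, "tx": 0, "ty": 0, "tz": 0, "ax": 0, "ay": 0, "az": 0},
    {"fingers": -0.2, "tx": 0, "ty": 0, "tz": 0, "ax": 0, "ay": 0, "az": 0},
  ],
)

```text
time_s: 20.33
tcp_pos: [0.6429, -0.1772, 0.0693]
ee_rot: [[0.004, -0.272, 0.962], [-0.001, 0.962, 0.272], [-1.0, -0.002, 0.004]]
wrist_force: [0.8, 0.5, 0.5]
gripper_width: 0.602
```

```bash
python3 -c "
from h import *
from sa import sil
p=cam('wrist');cv2.imwrite('pics/w9.png',p['image'][:,:,::-1]); go([.641,-.1765,.041],105.7); sil('sander_center',p,(.018,))
"
```

```text
t 20.38 tcp [ 0.6429 -0.1774  0.0694] yaw 105.7 w 52.3 F [0.7 0.6 0.9]
cmd t [ 0.0379  0.0019 -0.0023] a [0.0002 0.0013 0.0006] rows 0.7 0.0
sander_center 0.57 [324. 250.] 17514 [(array([ 643.6, -175.5]), array([125.4,  59.8]), 15.8)]
```

View pics/w9.png

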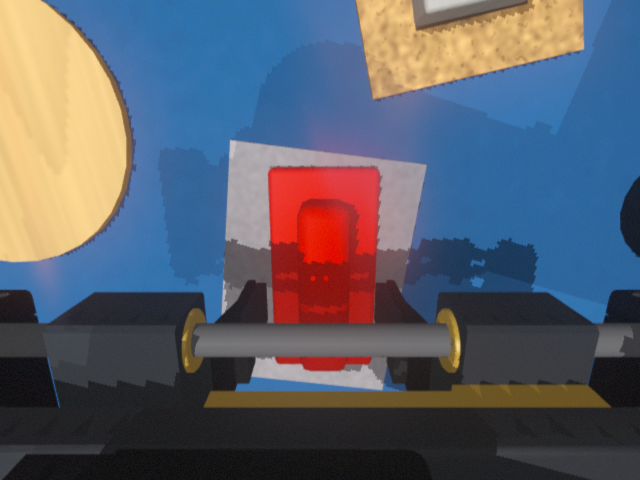

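The sander ridge (column 325) is centred between the fingers (266 to 376) on the card. Descend and grip.

Emit:
play_rows(
  commands=[
    {"fingers": -0.2, "tx": 0.014, "ty": 0.001, "tz": -0.002, "ax": 0, "ay": 0, "az": 0},
    {"fingers": -0.2, "tx": 0.028, "ty": 0.001, "tz": -0.002, "ax": 0, "ay": 0, "az": 0},
    {"fingers": -0.2, "tx": 0.037, "ty": 0.001, "tz": -0.002, "ax": 0, "ay": 0, "az": 0},
    {"fingers": -0.2, "tx": 0.037, "ty": 0.001, "tz": -0.002, "ax": 0, "ay": 0, "az": 0},
    {"fingers": 0, "tx": 0.037, "ty": 0.001, "tz": -0.002, "ax": 0, "ay": 0, "az": 0},
  ],
)

```text
time_s: 20.85
tcp_pos: [0.6393, -0.1772, 0.0381]
ee_rot: [[-0.001, -0.27, 0.963], [0.0, 0.963, 0.27], [-1.0, 0.001, -0.001]]
wrist_force: [0.4, 0.3, 0.7]
gripper_width: 0.574
```

Emit:
play_rows(
  commands=[
    {"fingers": 1, "tx": 0, "ty": 0, "tz": 0, "ax": 0, "ay": 0, "az": 0},
    {"fingers": 1, "tx": 0, "ty": 0, "tz": 0, "ax": 0, "ay": 0, "az": 0},
    {"fingers": 1, "tx": 0, "ty": 0, "tz": 0, "ax": 0, "ay": 0, "az": 0},
    {"fingers": 1, "tx": 0, "ty": 0, "tz": 0, "ax": 0, "ay": 0, "az": 0},
    {"fingers": 1, "tx": 0, "ty": 0, "tz": 0, "ax": 0, "ay": 0, "az": 0},
  ],
)

```text
time_s: 21.27
tcp_pos: [0.6397, -0.1772, 0.0391]
ee_rot: [[-0.0, -0.27, 0.963], [0.0, 0.963, 0.27], [-1.0, 0.0, -0.0]]
wrist_force: [-0.3, 0.9, -0.6]
gripper_width: 0.297
```

Emit:
play_rows(
  commands=[
    {"fingers": 1, "tx": 0, "ty": 0, "tz": 0, "ax": 0, "ay": 0, "az": 0},
    {"fingers": 1, "tx": 0, "ty": 0, "tz": 0, "ax": 0, "ay": 0, "az": 0},
    {"fingers": 1, "tx": 0, "ty": 0, "tz": 0, "ax": 0, "ay": 0, "az": 0},
  ],
)

```text
time_s: 21.52
tcp_pos: [0.6397, -0.1772, 0.0391]
ee_rot: [[-0.0, -0.27, 0.963], [0.0, 0.963, 0.27], [-1.0, 0.0, -0.0]]
wrist_force: [0.3, -0.1, -1.0]
gripper_width: 0.294
```

```bash
python3 -c "
from h import *
go([.65,.155,.12],99.35)
"
```

```text
t 21.52 tcp [ 0.6397 -0.1772  0.0391] yaw 105.7 w 25.6 F [ 0.3 -0.1 -1. ]
cmd t [-0.1079  0.4227  0.1329] a [ 0.0352 -0.     -0.    ] rows 8.2 0.9
```

Emit:
play_rows(
  commands=[
    {"fingers": 1, "tx": -0.04, "ty": 0, "tz": 0, "ax": 0, "ay": 0, "az": 0},
    {"fingers": 1, "tx": -0.085, "ty": 0.01, "tz": 0.003, "ax": 0, "ay": 0, "az": 0},
    {"fingers": 1, "tx": -0.108, "ty": 0.05, "tz": 0.016, "ax": 0, "ay": 0, "az": 0},
    {"fingers": 1, "tx": -0.108, "ty": 0.1, "tz": 0.031, "ax": 0, "ay": 0, "az": 0},
    {"fingers": 1, "tx": -0.108, "ty": 0.15, "tz": 0.047, "ax": 0, "ay": 0, "az": 0},
  ],
)

```text
time_s: 21.93
tcp_pos: [0.6438, -0.0588, 0.122]
ee_rot: [[0.003, -0.268, 0.963], [0.001, 0.963, 0.268], [-1.0, -0.0, 0.003]]
wrist_force: [0.2, 0.4, -1.2]
gripper_width: 0.297
```

Emit:
play_rows(
  commands=[
    {"fingers": 1, "tx": 0, "ty": 0.05, "tz": 0.016, "ax": 0.007, "ay": 0, "az": 0},
    {"fingers": 1, "tx": 0, "ty": 0.1, "tz": 0.031, "ax": 0.014, "ay": 0, "az": 0},
    {"fingers": 1, "tx": 0, "ty": 0.15, "tz": 0.047, "ax": 0.021, "ay": 0, "az": 0},
    {"fingers": 1, "tx": 0, "ty": 0.2, "tz": 0.062, "ax": 0.028, "ay": 0, "az": 0},
    {"fingers": 1, "tx": 0, "ty": 0.24, "tz": 0.075, "ax": 0.035, "ay": 0, "az": 0},
  ],
)

```text
time_s: 22.35
tcp_pos: [0.6482, 0.1319, 0.12]
ee_rot: [[-0.0, -0.163, 0.987], [0.0, 0.987, 0.163], [-1.0, 0.0, -0.0]]
wrist_force: [0.6, 0.1, -1.8]
gripper_width: 0.299
```

```bash
python3 -c "
from h import *
cam('side');cam('side');cam('side')
go([.649,.155,.07],99.35)
"
```

```text
t 22.5 tcp [0.6484 0.1317 0.1197] yaw 99.6 w 25.9 F [ 0.4 -0.3 -1.6]
cmd t [0.0663 0.0304 0.006 ] a [ 0.0015 -0.0002 -0.    ] rows 1.3 0.0
```

Emit:
play_rows(
  commands=[
    {"fingers": 1, "tx": 0.015, "ty": 0.028, "tz": 0.006, "ax": 0, "ay": 0, "az": 0},
    {"fingers": 1, "tx": 0.035, "ty": 0.028, "tz": 0.006, "ax": 0, "ay": 0, "az": 0},
    {"fingers": 1, "tx": 0.055, "ty": 0.028, "tz": 0.006, "ax": 0, "ay": 0, "az": 0},
    {"fingers": 1, "tx": 0.072, "ty": 0.028, "tz": 0.006, "ax": 0, "ay": 0, "az": 0},
    {"fingers": 1, "tx": 0.072, "ty": 0.028, "tz": 0.006, "ax": 0, "ay": 0, "az": 0},
  ],
)

```text
time_s: 22.92
tcp_pos: [0.6476, 0.1486, 0.0626]
ee_rot: [[-0.007, -0.161, 0.987], [-0.002, 0.987, 0.161], [-1.0, -0.001, -0.007]]
wrist_force: [-0.8, -0.1, -2.7]
gripper_width: 0.298
```

Emit:
play_rows(
  commands=[
    {"fingers": 1, "tx": 0, "ty": 0, "tz": 0, "ax": 0, "ay": 0, "az": 0},
    {"fingers": 1, "tx": 0, "ty": 0, "tz": 0, "ax": 0, "ay": 0, "az": 0},
    {"fingers": 1, "tx": 0, "ty": 0, "tz": 0, "ax": 0, "ay": 0, "az": 0},
  ],
)

```text
time_s: 23.17
tcp_pos: [0.6506, 0.1504, 0.0674]
ee_rot: [[0.002, -0.163, 0.987], [0.001, 0.987, 0.163], [-1.0, 0.0, 0.002]]
wrist_force: [-0.7, -0.3, -0.9]
gripper_width: 0.297
```

```bash
python3 -c "
from h import *
from sa import sil
p=cam('wrist');cv2.imwrite('pics/w10.png',p['image'][:,:,::-1]); go([.649,.155,.040],99.35); sil('sander_center',p,(.043,)); sil('long_pad_top',p,(.004,))
"
```

```text
t 23.22 tcp [0.6505 0.1505 0.0674] yaw 99.4 w 25.3 F [-0.8  0.5 -1.5]
cmd t [ 0.0366  0.0062 -0.0011] a [ 0.0001  0.0007 -0.0002] rows 0.7 0.0
sander_center 0.96 [323. 254.] 18873 [(array([649.7, 150. ]), array([116.2,  61.4]), 9.3)]
long_pad_top 0.66 [345. 161.] 12660 [(array([621.9, 150.1]), array([114.3,  91.3]), 9.4)]
```

View pics/w10.png

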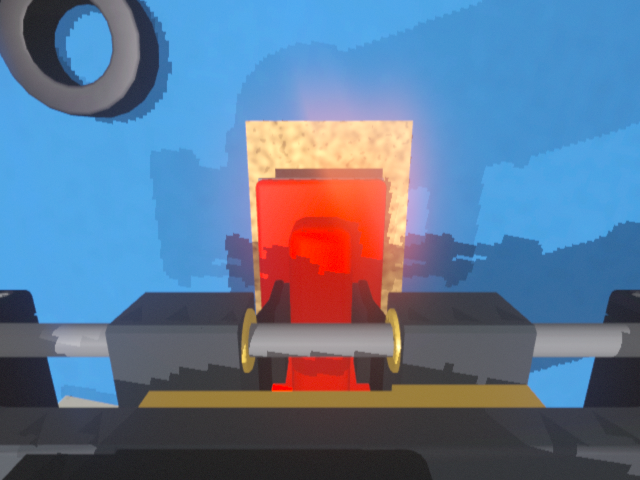

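The sander hangs parallel to the pad (pad left and right edges at columns 248 and 411) and about 4 mm to the left. I'll correct that, then lower and release.

Emit:
play_rows(
  commands=[
    {"fingers": 1, "tx": 0.01, "ty": 0.006, "tz": -0.001, "ax": 0, "ay": 0, "az": 0},
    {"fingers": 1, "tx": 0.02, "ty": 0.006, "tz": -0.001, "ax": 0, "ay": 0, "az": 0},
    {"fingers": 1, "tx": 0.03, "ty": 0.006, "tz": -0.001, "ax": 0, "ay": 0, "az": 0},
    {"fingers": 1, "tx": 0.036, "ty": 0.006, "tz": -0.001, "ax": 0, "ay": 0, "az": 0},
    {"fingers": 1, "tx": 0.036, "ty": 0.006, "tz": -0.001, "ax": 0, "ay": 0, "az": 0},
  ],
)

```text
time_s: 23.73
tcp_pos: [0.6478, 0.155, 0.0389]
ee_rot: [[-0.001, -0.164, 0.986], [-0.001, 0.986, 0.164], [-1.0, -0.001, -0.001]]
wrist_force: [-2.4, 0.4, 1.1]
gripper_width: 0.298
```

Emit:
play_rows(
  commands=[
    {"fingers": 1, "tx": 0, "ty": 0, "tz": 0, "ax": 0, "ay": 0, "az": 0},
    {"fingers": 1, "tx": 0, "ty": 0, "tz": 0, "ax": 0, "ay": 0, "az": 0},
    {"fingers": -0.2, "tx": 0, "ty": 0, "tz": 0, "ax": 0, "ay": 0, "az": 0},
    {"fingers": -0.2, "tx": 0, "ty": 0, "tz": 0, "ax": 0, "ay": 0, "az": 0},
    {"fingers": -0.2, "tx": 0, "ty": 0, "tz": 0, "ax": 0, "ay": 0, "az": 0},
  ],
)

```text
time_s: 24.15
tcp_pos: [0.6486, 0.1548, 0.039]
ee_rot: [[0.001, -0.163, 0.987], [0.0, 0.987, 0.163], [-1.0, -0.0, 0.001]]
wrist_force: [0.6, 0.6, 0.4]
gripper_width: 0.444
```

Emit:
play_rows(
  commands=[
    {"fingers": -0.2, "tx": 0, "ty": 0, "tz": 0, "ax": 0, "ay": 0, "az": 0},
    {"fingers": -0.2, "tx": -0.04, "ty": 0, "tz": 0, "ax": 0, "ay": 0, "az": 0},
    {"fingers": -0.2, "tx": -0.09, "ty": 0, "tz": 0, "ax": 0, "ay": 0, "az": 0},
    {"fingers": -0.2, "tx": -0.14, "ty": 0, "tz": 0, "ax": 0, "ay": 0, "az": 0},
    {"fingers": -0.2, "tx": -0.19, "ty": 0, "tz": 0, "ax": 0, "ay": 0, "az": 0},
  ],
)

```text
time_s: 24.57
tcp_pos: [0.6482, 0.1547, 0.1831]
ee_rot: [[-0.0, -0.163, 0.987], [-0.0, 0.987, 0.163], [-1.0, -0.0, -0.0]]
wrist_force: [1.5, 0.4, -0.7]
gripper_width: 0.597
```

Emit:
play_rows(
  commands=[
    {"fingers": -0.2, "tx": -0.05, "ty": -0.03, "tz": -0.03, "ax": 0, "ay": 0, "az": 0},
    {"fingers": -0.2, "tx": -0.1, "ty": -0.06, "tz": -0.05, "ax": 0, "ay": 0, "az": 0},
    {"fingers": -0.2, "tx": -0.13, "ty": -0.08, "tz": -0.07, "ax": 0, "ay": 0, "az": 0},
    {"fingers": -0.2, "tx": -0.13, "ty": -0.08, "tz": -0.07, "ax": 0, "ay": 0, "az": 0},
    {"fingers": -0.2, "tx": -0.13, "ty": -0.08, "tz": -0.07, "ax": 0, "ay": 0, "az": 0},
  ],
)

```text
time_s: 24.98
tcp_pos: [0.6067, 0.0862, 0.2827]
ee_rot: [[0.006, -0.162, 0.987], [0.002, 0.987, 0.162], [-1.0, 0.001, 0.007]]
wrist_force: [-0.7, 0.3, -0.5]
gripper_width: 0.599
```

```bash
python3 -c "
from h import *
from sa import sil
cam('side');cam('side')
p=cam('wrist');cv2.imwrite('pics/w11.png',p['image'][:,:,::-1]); go([.649,.155,.040],99.35)
sil('sander_center',p,(.018,)); sil('long_pad_top',p,(.004,)); sil('press_center',p,(.026,)); sil('square_pad_top',p,(.004,),2); sil('round_pad_top',p,(.004,)); sil('jar_center',p,(.004,.062,)); sil('tape',p,(.01,)); sil('carton',p,(.044,))
p=cam('side');cv2.imwrite('pics/side2.png',p['image'][:,:,::-1])
"; python3 m1.py | grep -E "cork|red" | grep -E "side"
```

```text
t 25.13 tcp [0.6059 0.0873 0.2777] yaw 99.4 w 51.8 F [-0.3 -0.1 -0.5]
cmd t [0.3167 0.0796 0.0721] a [ 0.0002 -0.0008 -0.    ] rows 6.0 0.0
sander_center 0.88 [370. 248.] 4672 [(array([648.9, 154.5]), array([120. ,  60.8]), 9.6)]
long_pad_top 0.9 [347. 225.] 4550 [(array([649.9, 154.9]), array([169.8,  90.4]), 9.4)]
press_center 0.75 [102.  33.] 4351 [(array([ 468.8, -151.2]), array([64.4, 62.6]), -62.6)]
square_pad_top 0.96 [128.  62.] 6425 [(array([ 469. , -154.3]), array([112.8, 111.2]), -61.6)]
round_pad_top 0.74 [411.  72.] 5451 [(array([440.4, 181.1]), array([110. , 107.3]), 29.7)]
jar_center 0.56 [450.  61.] 3978 [(array([432.7, 196.8]), array([82.6, 60.8]), -38.5), (array([446.3, 179.9]), array([71.2, 52.4]), -38.5)]
tape 0.96 [244. 150.] 2345 [(array([551.6,  13.6]), array([69.6, 68.8]), -37.0)]
carton 0.78 [292. 372.] 1911 [(array([799.6,  79.8]), array([84.7, 47. ]), 88.2)]
side cork px [474. 120.] 80 mm [ 572.8 -957.3] [104.6  25.7] -66.4
side cork px [493. 143.] 958 mm [ 460.8 -899.5] [225.8 148. ] 57.5
side cork px [541. 152.] 426 mm [ 337.2 -978.8] [209.2  52.7] -76.5
side cork px [358. 200.] 966 mm [ 607.1 -383.1] [175.3 150.5] 61.4
side cork px [196. 236.] 326 mm [831.4  32.7] [103.5  32.4] 85.9
side cork px [347. 268.] 861 mm [ 466.1 -152.6] [111.  109.7] -61.5
side cork px [210. 301.] 840 mm [647.2 155.7] [170.9  90.9] 9.1
side cork px [263. 358.] 847 mm [433.5 186.6] [108.3  99.7] 52.7
side cork px [506. 355.] 435 mm [  31.6 -188.3] [81.6 59.2] -51.2
side red px [207. 295.] 1045 mm [657.1 151.5] [128.7  63.9] 9.2
side red px [ 28. 367.] 3572 mm [788.7 541.8] [169.7 119.4] -23.3
```

View pics/w11.png

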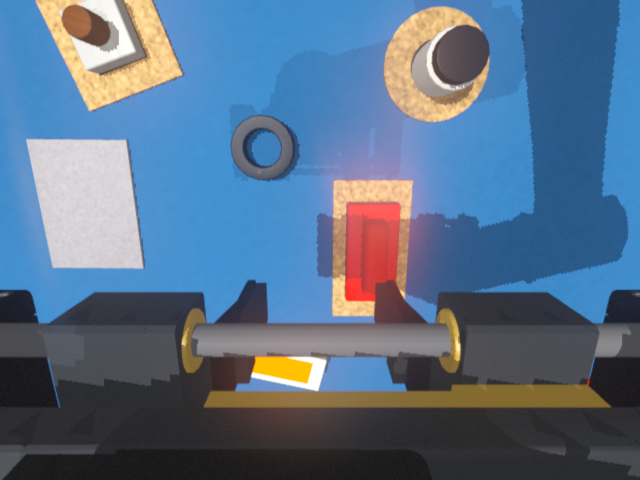

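View pics/side2.png

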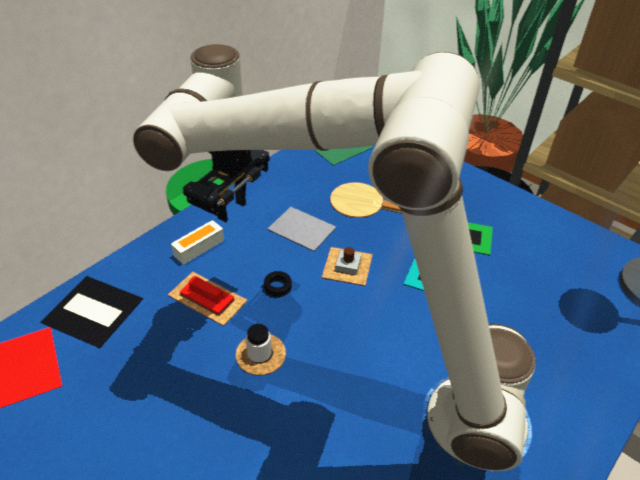

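The sander is 1 mm off centre. The jar and press stand on their pads in both views. One numeric check of those two from lid and knob centres: lid (461,55) wrist, (258,332) side; knob (86,25) wrist, (349,251) side.

```bash
python3 -c "
from h import *
p=cam('wrist'); q=cam('side')
print('lid',unproj(p,[[461,55]],.079),unproj(q,[[258,331]],.079),'knob',unproj(p,[[86,26]],.058),unproj(q,[[349,252]],.058))
for c,w in ((p,'wrist'),(q,'side')):
  print(w,'pred lid',proj(c,[[.4403,.1829,.079]]).round(),'pred knob',proj(c,[[.4686,-.1546,.058]]).round())
for k,z in (('press_center',.027),('jar_center',.03)):
  print(k,[(x['score'],unproj(q,[x['uv']],z)) for x in spotter.find_in(k,q)[:1]])
"
```

```text
lid [[0.44392697 0.18235931]] [[0.44109494 0.18210239]] knob [[ 0.47041918 -0.14684159]] [[ 0.4608221  -0.14914531]]
wrist pred lid [[463.  50.]] pred knob [[77. 22.]]
side pred lid [[258. 331.]] pred knob [[348. 249.]]
press_center [(0.98, array([[ 0.46365634, -0.14569744]]))]
jar_center [(0.78, array([[0.44691025, 0.18238106]]))]
```

```bash
python3 -c "
from h import *
p=cam('wrist'); q=cam('side')
out=[]
for c,(u0,v0) in ((p,(77,30)),(q,(348,258))):
  im=c['image'].copy(); P=np.array([.4686,-.1546,0]); a=np.radians(28.2); 
  for z,r_,col in ((.026,28,(0,255,0)),(.004,55,(255,0,255))):
    C=[[P[0]+r_/1000*(x*np.cos(a)-y*np.sin(a)),P[1]+r_/1000*(x*np.sin(a)+y*np.cos(a)),z] for x,y in((1,1),(1,-1),(-1,-1),(-1,1))]
    cv2.polylines(im,[np.int32(proj(c,C)*16)],True,col,1,cv2.LINE_AA,4)
  t=np.linspace(0,6.3,40); cv2.polylines(im,[np.int32(proj(c,np.c_[P[0]+.014*np.cos(t),P[1]+.014*np.sin(t),0*t+.058])*16)],True,(0,255,255),1,cv2.LINE_AA,4)
  x=max(0,u0-70); y=max(0,v0-50); out.append(cv2.resize(im[y:y+110,x:x+140],None,fx=2.8,fy=2.8))
h=min(o.shape[0] for o in out); cv2.imwrite('pics/chk.png',np.hstack([o[:h] for o in out])[:,:,::-1])
"
```

```text
(no output)
```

View pics/chk.png

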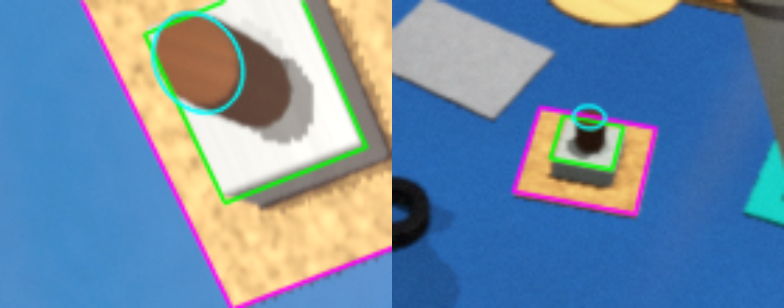

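The projected outlines for a perfectly centred press fall on the block, knob and pad in both views, to within about 2 mm. I'm handing in.

```bash
python3 -c "
from h import *
s=r.sense(); print(s['time_s'],s['tcp_pos'],abs(s['joint_velocities']).max()); print(job.finish_job())"
```

```text
25.9833 [0.6063036  0.08712969 0.27927922] 0.06151913688628286
the job is handed in; nothing more can be done
None
```

The swap is done and handed in at 26.0 s of the 106 s allowed; no verdict is reported. I parked the sander on the grey card, then moved the press block to the square cork pad, the jar to the round pad and the sander to the long pad.

**Last checks:**
- **Sander:** its centre was about 1 mm from the long pad's, and its length within 0.3° of the pad's.
- **Press block:** in an overlay from two cameras it was within about 2 mm of the square pad's centre. An earlier check with knob positions read by eye had put it 6–8 mm off. I took the overlay as right, and either is inside the 15 mm limit.
- **Jar:** the lid put it within about 1 mm (side camera) to 4 mm (wrist camera) of the round pad's centre.
- **Upright and clear:** all three things stood upright in the last pictures. The gripper was about 0.28 m above the table and touching nothing.
- **Things to leave alone:** I saw no change in the blade, tape roll or carton. I did not measure how far they might have moved.

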